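Centre-mark both ends of a float blank and put it away

ROBOT

A 6-joint arm with a two-finger parallel gripper is mounted at the origin on the work surface. World frame = base frame: x ahead of the robot, y to its left, z up, the work surface at z = 0. Lengths are in m, angles in rad, forces in N, time in s.
With the tool pointing down it reaches from about 0.25 to 0.775 m from the base axis. Payload 4 kg.
Tool frame: the origin (TCP) lies midway between the tips of the shut fingers; the grasp point (between the pads) lies 19 mm behind it; z points along the fingers, y is the line along which they close (so a half turn about z gives the same grasp; the last joint's range is limited). The gripper opens to 94 mm and grips with 3 to 60 N. Pads are 16 mm wide; open, the fingers measure 119 mm over their backs; the gripper's body (75 mm by 177 mm) begins 78 mm behind the grasp point.
Start: joints at [1.087, 0.087, 1.371, -0, 1.684, -0.103], TCP at [0.204, 0.511, 0.182] pointing down, gripper open.
Joint ranges: [-3.1, 3.1], [-0.76, 2.03], [0.27, 2.55], [-1.08, 4.22], [0.17, 2.65], [-2.57, 2.57]. Speed limits (rad/s): [2.79, 2.79, 3.14, 3.14, 3.14, 3.14].

INTERFACE

Orientations are given as [roll, pitch, yaw] about the fixed x, y, z axes, in that order (R = Rz(yaw) Ry(pitch) Rx(roll)).
In Python, from bench import robot gives the robot as it stands. The module is installed in compiled form; this text tells all that it offers.
- The arm moves only by the tool arm_command, never from a script. Its argument "targets" is a list of rows, each a list of 4 numbers: the shift along the world's x, y, z as a fraction of full scale, then the turn about the world's z as a fraction of full scale. A call has 1 to 8 rows; each row is the pose to reach, as a shift and turn from the pose commanded when the call began; what a row does not reach only later rows make up. Full scale, the value 1, is 0.5 m for a shift and 120 degrees for a turn. A row lasts 1/12 s, in which the tool goes at most 41.7 mm and 7.16 degrees, less where a joint would pass 70% of its speed; a pose out of reach is approached as far as the arm can. A call with a number of a shift or a turn outside -1 to 1 is refused whole. A call with a gripper value outside its range is refused whole. "claw" is the closure, from 0 (fully open) to 1 (shut), set as the call begins (left out, the last holds). The fingers move at their own pace and stop on an object; the grip force is fixed at half the most. Time passes only in rows, so rows that repeat a pose let the fingers close. It gives the time, the measured TCP pose, the force, the opening and the grip force at its end, in the units of the state.
- robot.get_obs(): the state, without advancing time (a new reading comes with each control period).
- robot.snapshot(name): name is "side" or "top" or "wrist"; returns the picture (400x640x3 uint8, red, green, blue); there is no depth.
- robot.camera_info(name): a dict with "vfov" (degrees; the focal length in pixels is half the picture's height over the tangent of half this angle, whatever the lens; pixels are square), "cx", "cy" (the principal point, pixels), "k1" (the pictures are not rectified: a ray, as slopes to the right and down, at radius r is drawn at 1 + k1 r^2 times it, then the intrinsics apply), "extrinsics" (4x4, takes a point from camera to world coordinates); the wrist camera has in their place "T_tool_cam" (4x4, takes a point from camera to tool coordinates, whose origin is the TCP and whose axes are the flange's). Camera axes: x right, y up, looking along -z (the intrinsics and any distortion apply to the point x, -y, -z); pixel columns grow to the right and rows downward; lengths in m; the calibration is good to about 2 mm. A picture is of the moment at which its call begins: read the wrist's pose just before it. camera_info takes no time and is no camera call.
- robot.close_job(): hands the job in; it is judged then, once.
The state is a dict: "time": time; "joint_positions": joint angles; "qvel": joint speeds; "joint_torque": joint torques, N m; "tool_pos": TCP position; "ee_rot": TCP orientation; "wrist_force": force on the tool from outside, world axes, zero at the start; "wrist_torque": the same for the moment, N m; "width": finger opening in m; "finger_force": force on a finger pad.
Only numpy, scipy, OpenCV 4.12 (cv2) and the standard library are available. Lean on these libraries where they do the work, as an engineer would, in place of code of your own. Each camera call takes 0.05 s, during which the arm holds its last target. There are 200 camera calls.

TASK

Lay the square wooden blank into the leaning cradle of the marking jig, flush with its saddles, and press its red end squarely against the brass marker until the marker is pushed fully home, holding it there for a moment; then turn the blank end for end and mark its plain end in the same way. Afterwards lay the blank down gently, flat, in the open drawer, let go of it, and slide the drawer fully shut. Do not shift or tip the tin of canes, the jar or the finished float.

Things in the scene. Friction and masses are not known exactly. Their poses are not given: they have to be found in the camera images.
- blank: The workpiece: a square beech bar, 100 x 26 x 26 mm, about 55 g, the last 8 mm at one end dyed red. Starts lying flat on the bench. Origin: centre of its underside; x runs along the bar towards the red end; y and z are square to its long faces.
- blank_mid (a point): Centre of the blank, 13 mm above blank's origin.
- red_end (a point): Centre of the blank's red end face.
- plain_end (a point): Centre of the blank's plain end face.
- cradle: Cradle of the marking jig, bolted down, leaning 30 degrees. y: level, along a blank lying in it, towards the brass marker; x: up the slope, away from the robot; z: out of the cradle, up and towards the robot. Two steel saddles 10 mm wide at y = -38 and +38 mm; the blank lies on their pads (plane z = 0, x = -21 to 20 mm) against their lower lips (face x = -13 mm, lips up to z = 14 mm).
- cradle_seat (a point): Where the centre of a blank lies when flush in the saddles and midway between them: cradle x = 0, y = 0, z = 13 mm; axes as the cradle's. Between the saddles 66 mm are free for fingers, open below (jig base about 65 mm under the pads). The marker's green housing (34 mm square) fills y = 69 to 111 mm, up to cradle z = 30 mm.
- lamp (a point): Middle of the underside of the jig's LED bar lamp, 253 mm above the bench, 100 mm (level) behind the cradle seen from the robot. The bar is 50 mm deep, 240 mm long along the cradle's y, 18 mm thick, on two posts 12 mm thick, 20 mm farther back, at the bar's ends. Fixed.
- marker (a joint): Travel of the sprung brass marker in m: 0 out, 0.008 fully home against its stop. It slides along the cradle's +y; pushing it takes about 1.6 N at first and 4 N when home. Springs back.
- marker_tip (a point): Centre of the marker's flat brass face (18 mm across), where the middle of the blank's end must meet it; with the marker out it is at cradle x = 0, y = 56, z = 13 mm.
- cab_drawer0 (a joint): Opening of the top drawer of the grey two-drawer cabinet (200 x 200 x 150 mm, bolted down) in m: 0 shut, 0.134 fully out. It opens towards the robot (its -x) and slides with about 1 N.
- cab_drawer0_handle (a point): Middle of the top drawer's handle, a horizontal bar 11 mm thick and 100 mm long along y, 35 mm in front of the wooden drawer front, 112 mm above the bench. Axes as drawer_floor.
- drawer_floor (a point): Centre of the top drawer's inside floor, 85 mm above the bench, moving with it; x into the cabinet, y across, z up. Inside 155 (x) by 158 mm (y); walls rise 43 mm above the floor, the front 52 mm. Front: inner side x = -78 mm, outer face -98, handle -134. The cabinet, its top 65 mm above this floor, covers all beyond x = opening - 84 mm.
- tin: Bystander: steel tin of canes, 72 mm across, 95 mm high, canes up to about 170 mm; loose. Origin: centre of its underside.
- jar: Bystander: jar with a black cap, 60 mm across, 90 mm high; loose. Origin: centre of its underside.
- float: Bystander: finished fishing float standing on a cork foot 54 mm across, 154 mm high in all; loose. Origin: centre of its underside.
Not all that is in view belongs to the job. Several things look just like the blank: the one meant starts nearest to the robot's base.

How it is judged:
On the way, in this order (a step that is already met when the one before it is completed fails the run):
1. the blank, lying flush along the leaning cradle, presses its red end on the marker and pushes it home (value of joint marker above 0.0065 m and distance between red_end and marker_tip below 0.006 m and angle between the x axis of blank and the y axis of cradle, either way round below 0.1 rad and (angle between the z axis of blank and the z axis of cradle, either way round below 0.14 rad or angle between the y axis of blank and the z axis of cradle, either way round below 0.14 rad)), for 0.2 s.
2. turned end for end, it does the same with its plain end (value of joint marker above 0.0065 m and distance between plain_end and marker_tip below 0.006 m and angle between the x axis of blank and the y axis of cradle, either way round below 0.1 rad and (angle between the z axis of blank and the z axis of cradle, either way round below 0.14 rad or angle between the y axis of blank and the z axis of cradle, either way round below 0.14 rad)), for 0.2 s.
3. the blank lies flat in the drawer, let go, while the drawer is still open (x of blank_mid in the frame of drawer_floor between -0.07 and 0.07 m and y of blank_mid in the frame of drawer_floor between -0.07 and 0.07 m and z of blank_mid in the frame of drawer_floor between 0.008 and 0.019 m and linear speed of blank below 0.02 m/s and contact force between the fingers and blank below 0.1 N and value of joint cab_drawer0 above 0.03 m), for 0.1 s.
At the end, for the whole second after the job is handed in: The blank lies flat and still on the floor of the top drawer (its centre 8 to 19 mm above the floor and within 70 mm of the floor's centre each way), released, and the drawer is shut to within 6 mm; tin, jar and float stand within 30 mm of where they were, upright within 20 degrees (x of blank_mid in the frame of drawer_floor between -0.07 and 0.07 m and y of blank_mid in the frame of drawer_floor between -0.07 and 0.07 m and z of blank_mid in the frame of drawer_floor between 0.008 and 0.019 m and linear speed of blank below 0.02 m/s and contact force between the fingers and blank below 0.1 N and value of joint cab_drawer0 below 0.006 m and not (distance of tin from where it was at the start of the episode above 0.03 m or angle between tin's own z axis and vertical above 0.35 rad) and not (distance of jar from where it was at the start of the episode above 0.03 m or angle between jar's own z axis and vertical above 0.35 rad) and not (distance of float from where it was at the start of the episode above 0.03 m or angle between float's own z axis and vertical above 0.35 rad)); the robot touches nothing.
It fails at once if the tin of canes is shifted by more than 30 mm or tipped by more than 20 degrees (distance of tin from where it was at the start of the episode above 0.03 m or angle between tin's own z axis and vertical above 0.35 rad).
It fails at once if the jar is shifted by more than 30 mm or tipped by more than 20 degrees (distance of jar from where it was at the start of the episode above 0.03 m or angle between jar's own z axis and vertical above 0.35 rad).
It fails at once if the finished float is shifted by more than 30 mm or tipped by more than 20 degrees (distance of float from where it was at the start of the episode above 0.03 m or angle between float's own z axis and vertical above 0.35 rad).
It fails at once if the blank is dropped or thrown (moves faster than 0.9 m/s out of the fingers) (linear speed of blank above 0.9 m/s and contact force between the fingers and blank below 0.05 N).
It also fails if it takes over 72 s, if anything falls off the work surface, if the arm or the gripper's body presses on something with over 40 N, if the wrist force passes 120 N, or if a joint passes its speed limit or range.

## Working session

There is one attempt and no reset: what is moved stays moved. The work goes in short steps, Python scripts to look and compute and a tool call to move; the robot and the scene stay as the last step left them, time stands still between calls to the robot, and variables do not carry over. Pictures are saved under pics/ and viewed, at most 10 in all, crops included, and the job is handed in when it is done.

Besides the shell and the picture viewer there is one more tool, called after "Call:" as a command line: name --pt "numbers of a row" for each row, then --argument value for the rest. arm_command: Moves the arm, as the interface text tells. Shift numbers are shares of 0.5 m and turn numbers shares of 120 degrees, none past 1 either way. Its arguments: {"type":"object","properties":{"targets":{"type":"array"},"claw":{"type":"number"}},"required":["targets"]}

```bash
mkdir -p pics; cat > h.py <<'E'
import numpy as np, cv2
from bench import robot
def shot(n,name):
    o=robot.get_obs(); im=robot.snapshot(n); cv2.imwrite(f'pics/{name}.png',im[:,:,::-1]); np.save(f'pics/{name}.npy',np.r_[o['tool_pos'],o['ee_rot']]); return im
from scipy.spatial.transform import Rotation as Ro
def cam(n,name=None):
    c=robot.camera_info(n)
    if n=='wrist':
        p=np.load(f'pics/{name}.npy'); T=np.eye(4); T[:3,:3]=Ro.from_euler('xyz',p[3:]).as_matrix(); T[:3,3]=p[:3]
        E=T@np.array(c['T_tool_cam'])
    else: E=np.array(c['extrinsics'])
    f=200/np.tan(np.radians(c['vfov'])/2)
    K=np.array([[f,0,c['cx']],[0,f,c['cy']],[0,0,1]]); D=np.array([c['k1'],0,0,0.])
    return K,D,E
def ray(C,px):
    K,D,E=C; u=cv2.undistortPoints(np.array(px,float).reshape(-1,1,2),K,D).reshape(-1,2)
    d=np.c_[u[:,0],-u[:,1],-np.ones(len(u))]@E[:3,:3].T
    return E[:3,3],d
def onz(C,px,z):
    o,d=ray(C,px); return o+d*((z-o[2])/d[:,2])[:,None]
def tri(rs):
    A=np.zeros((3,3));b=np.zeros(3);P=[]
    for o,d in rs:
        d=d/np.linalg.norm(d);M=np.eye(3)-np.outer(d,d);A+=M;b+=M@o;P.append((o,M))
    x=np.linalg.solve(A,b); return x,[np.linalg.norm(M@(x-o)) for o,M in P]
def proj(C,X):
    K,D,E=C; q=(np.atleast_2d(X)-E[:3,3])@E[:3,:3]; u=np.c_[q[:,0],-q[:,1]]/-q[:,2:]
    u=u*(1+D[0]*(u**2).sum(1))[:,None]; return u*K[0,0]+K[:2,2]
E
python3 - <<'E'
from h import *
np.set_printoptions(precision=4,suppress=True)
for n in('side','top','wrist'):
    shot(n,n+'0'); c=robot.camera_info(n); print(n,c)
print(robot.get_obs())
a=cv2.imread('pics/side0.png')
E
```

```text
side {'vfov': 48.29850602368967, 'cx': 321.82448327900113, 'cy': 194.80469841540182, 'k1': -0.1288634671253173, 'extrinsics': array([[ 0.9933,  0.0827, -0.0802,  0.4721],
       [-0.1149,  0.7658, -0.6327, -0.7251],
       [ 0.0091,  0.6377,  0.7702,  1.1837],
       [ 0.    ,  0.    ,  0.    ,  1.    ]])}
top {'vfov': 47.97969872625606, 'cx': 315.6200524456793, 'cy': 200.0333033420829, 'k1': -0.10008598702306667, 'extrinsics': array([[ 0.0121,  0.9813, -0.1923,  0.3345],
       [-0.9993,  0.0184,  0.0314,  0.1101],
       [ 0.0344,  0.1918,  0.9808,  1.2856],
       [ 0.    ,  0.    ,  0.    ,  1.    ]])}
wrist {'vfov': 61.957739087621334, 'cx': 319.64916416711264, 'cy': 199.21426950699257, 'k1': 0.014955896927900121, 'T_tool_cam': array([[-0.    ,  0.9576,  0.288 ,  0.0827],
       [ 1.    , -0.0001,  0.0006,  0.0001],
       [ 0.0006,  0.288 , -0.9576, -0.2027],
       [ 0.    ,  0.    ,  0.    ,  1.    ]])}
{'time': 0.15, 'joint_positions': array([ 1.0869,  0.0878,  1.3719,  0.    ,  1.6836, -0.1031]), 'qvel': array([-0.0008, -0.0033, -0.0041, -0.0001,  0.0005,  0.0016]), 'joint_torque': array([  0.0006, -34.0645, -30.2792,   0.0717,   0.0306,  -0.0001]), 'tool_pos': array([0.2042, 0.5102, 0.1813]), 'ee_rot': array([-3.1399, -0.0002,  2.7608]), 'wrist_force': array([-0.0313, -1.1223, -0.653 ]), 'wrist_torque': array([-0.0201,  0.0301, -0.0155]), 'finger_force': 0.0, 'width': 0.09397582692904746}
```

View pics/side0.png

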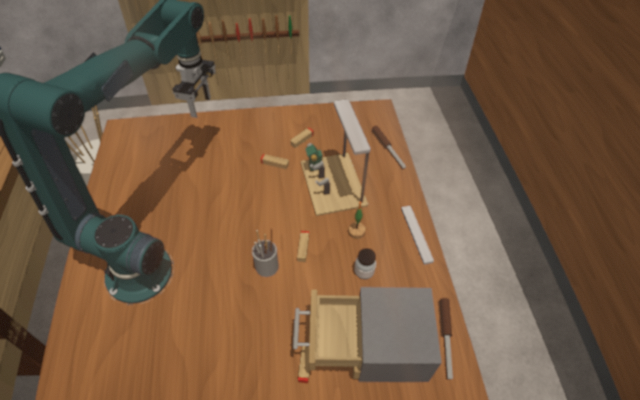

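View pics/top0.png

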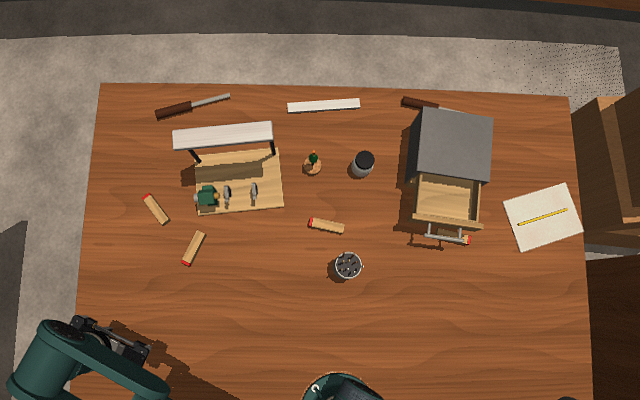

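Top view candidates that look like the blank: (156,209), (194,248), (326,226) and one by the drawer handle (455,239). I also see the jig with its green housing (207,196), the tin (348,265), the jar (361,164), the float (312,160) and the drawer (447,200).

```bash
python3 - <<'E'
from h import *
np.set_printoptions(precision=4,suppress=True)
C=cam('top');S=cam('side')
for p in [(156,209),(194,248),(326,226),(455,239)]:
    X=onz(C,p,.013)[0]; print(p,X,np.hypot(*X[:2]),'side px',proj(S,X))
im=cv2.imread('pics/top0.png'); sd=cv2.imread('pics/side0.png')
A=cv2.resize(im[140:290,130:290],None,fx=4,fy=4,interpolation=3)[:, :640]
cv2.imwrite('pics/c1.png',np.vstack([cv2.resize(im[145:270,130:290],(640,500),interpolation=3)]))
a=cv2.resize(im[195:255,290:390],(400,240),interpolation=3); b=cv2.resize(im[195:255,400:500],(400,240),interpolation=3)
c=cv2.resize(sd[100:220,240:440],(500,300),interpolation=3); d=cv2.resize(sd[275:395,270:390],(300,300),interpolation=3)
cv2.imwrite('pics/c2.png',np.vstack([np.hstack([a,b]),np.hstack([c,d])]))
E
```

```text
(156, 209) [0.549  0.5285 0.013 ] 0.7621071512954118 side px [[301.3434 137.2735]]
(194, 248) [0.4394 0.4115 0.013 ] 0.6020196636099686 side px [[274.0367 161.4623]]
(326, 226) [0.5089 0.0388 0.013 ] 0.510385156747215 side px [[301.9716 245.6356]]
(455, 239) [ 0.4764 -0.3364  0.013 ] 0.5832107945039178 side px [[302.3826 365.5975]]
```

View pics/c2.png

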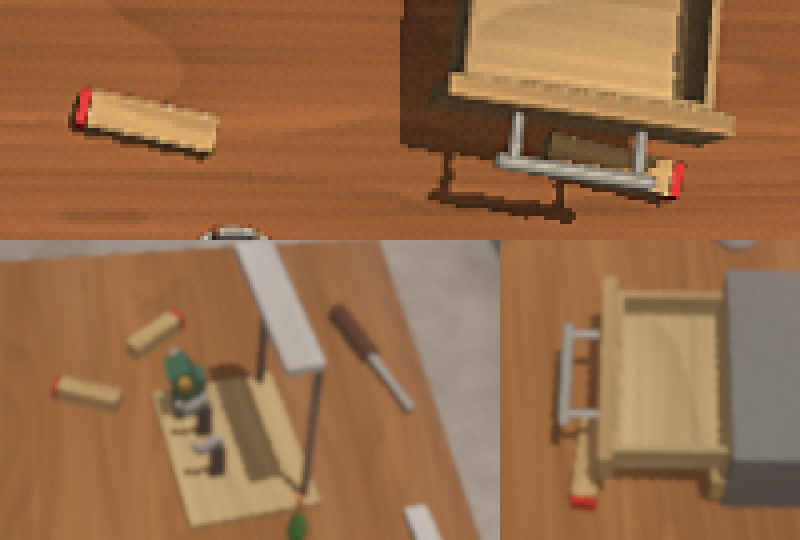

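View pics/c1.png

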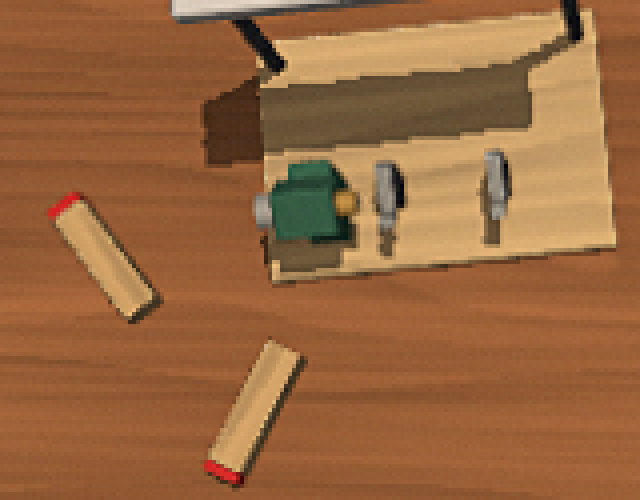

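The true blank is the one at (326,226), 0.51 m from the base, with its red end towards +y. The cradle sits at about (240,193) in the top view, with the marker on its +y side. Next I check the gripper's shape against the lamp.

```bash
python3 - <<'E'
from h import *
im=cv2.imread('pics/top0.png'); sd=cv2.imread('pics/side0.png');w=cv2.imread('pics/wrist0.png')
a=cv2.resize(im[300:400,50:190],(420,300),interpolation=3); b=cv2.resize(sd[30:140,150:240],(246,300),interpolation=3)
r=np.zeros((300,380,3),np.uint8); r[:238]=cv2.resize(w,(380,238))
cv2.imwrite('pics/c3.png',np.vstack([np.hstack([a,r]),np.hstack([b,np.zeros((300,554,3),np.uint8)])]))
C=cam('top')
T=np.load('pics/wrist0.npy');R=Ro.from_euler('xyz',T[3:]).as_matrix()
for x,y in[(0,0),(.088,0),(-.088,0),(0,.088),(0,-.088),(.037,0),(0,.037)]: print(x,y,proj(C,T[:3]+R@[x,y,-.15])*1,)
E
```

```text
0 0 [[105.93400719 346.51221564]]
0.088 0 [[ 88.3180152  386.03694072]]
-0.088 0 [[123.83072737 307.18488934]]
0 0.088 [[ 69.53448034 328.83147415]]
0 -0.088 [[143.52891928 364.27023006]]
0.037 0 [[ 98.48081051 363.12691395]]
0 0.037 [[ 90.47283648 339.06325886]]
```

View pics/c3.png

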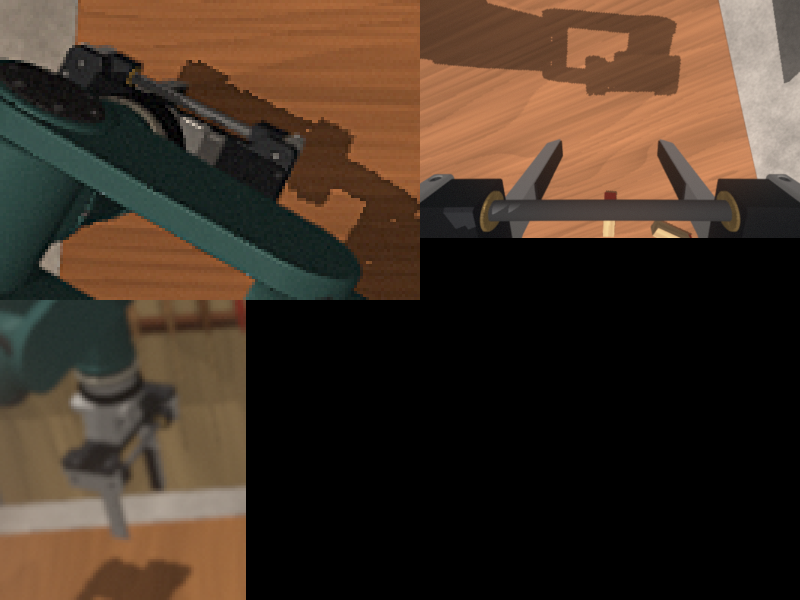

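The body's 177 mm runs along the closing line, and the lamp bar stands 75 mm behind the cradle, so I have to check clearance under the lamp. I move to view the jig with the wrist camera.

Call:
arm_command --pt "0.08 -0.06 0.08 -0.06" --pt "0.16 -0.13 0.16 -0.12" --pt "0.22 -0.19 0.16 -0.18" --pt "0.28 -0.24 0.16 -0.24" --pt "0.34 -0.29 0.16 -0.3" --pt "0.4 -0.34 0.16 -0.36" --pt "0.46 -0.39 0.16 -0.41" --pt "0.5 -0.42 0.16 -0.46"

```text
time: 0.82
tool_pos: [0.4443, 0.308, 0.2622]
ee_rot: [3.141, -0.0, 1.792]
wrist_force: [0.1, 0.7, 0.1]
width: 0.094
finger_force: 0.0
```

```bash
python3 - <<'E'
from h import *
np.set_printoptions(precision=4,suppress=True)
o=robot.get_obs(); print(o['tool_pos'],o['ee_rot'],o['joint_positions'])
C=cam('side');T=np.load('pics/wrist0.npy');R=Ro.from_euler('xyz',T[3:]).as_matrix()
im=cv2.resize(cv2.imread('pics/side0.png')[30:140,150:240],None,fx=5.4,fy=5.4,interpolation=3)
for y,c in((.0885,(0,0,255)),(-.0885,(0,255,255)),(0,(0,255,0))):
  for k,z in enumerate([0,-.05,-.097,-.117,-.137,-.157,-.177,-.197]):
    p=(proj(C,T[:3]+R@[0,y,z])[0]-[150,30])*5.4
    if y==0 or z<-.09: cv2.circle(im,(int(p[0]),int(p[1])),4,c,-1); 
cv2.imwrite('pics/c4.png',im)
E
```

```text
[0.4443 0.308  0.2622] [ 3.1412 -0.0002  1.7921] [0.5011 0.0643 1.2379 0.0001 1.8388 0.2798]
```

View pics/c4.png

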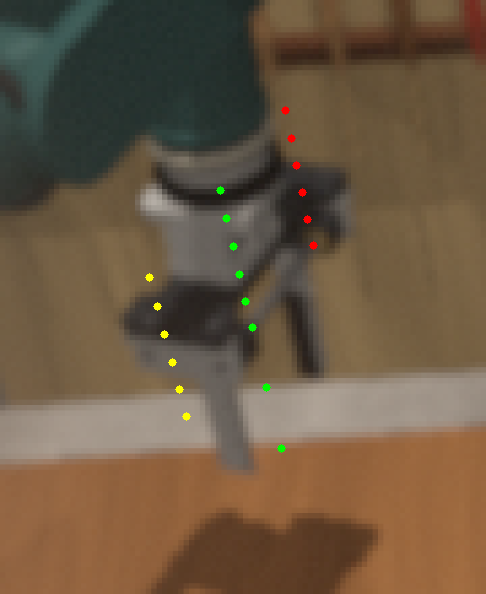

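Side crop with the tool axis overlaid: the carriage blocks are at (320,205) and (185,320), the open fingertips at about (240,468). The wide part is roughly 50–60 mm tall, and the open tips sit behind the TCP. I measure the jig next with the wrist camera from two places.

Call:
arm_command --pt "0.08 -0.06 0 -0.05" --pt "0.14 -0.12 0 -0.07" --pt "0.14 -0.12 0 -0.07" --pt "0.14 -0.12 0 -0.07" --pt "0.14 -0.12 0 -0.07"

```text
time: 1.23
tool_pos: [0.5129, 0.2496, 0.2614]
ee_rot: [-3.14, -0.0, 1.65]
wrist_force: [-0.0, 0.4, 0.5]
width: 0.094
finger_force: 0.0
```

```bash
python3 - <<'E'
from h import *
w=shot('wrist','w1');s=shot('side','s1');o=robot.get_obs();print(o['tool_pos'],o['ee_rot'])
C=cam('side');T=np.load('pics/s1.npy');p=proj(C,T[:3])[0].astype(int);print(p)
E
```

```text
[0.5121357  0.25076945 0.26219223] [-3.14131794e+00 -6.35871531e-04  1.65287218e+00]
[294 140]
```

Call:
arm_command --pt "0.0 -0.08 -0.04 0" --pt "0.0 -0.14 -0.08 0" --pt "0.0 -0.14 -0.08 0" --pt "0.0 -0.14 -0.08 0" --pt "0.0 -0.14 -0.08 0"

```text
time: 1.75
tool_pos: [0.5128, 0.1812, 0.2231]
ee_rot: [3.14, -0.001, 1.653]
wrist_force: [0.7, 0.2, 0.2]
width: 0.0938
finger_force: 0.0
```

```bash
python3 - <<'E'
from h import *
w2=shot('wrist','w2')[:,:,::-1];w=cv2.imread('pics/w1.png');s=cv2.imread('pics/s1.png')
C=cam('side');T=np.load('pics/s1.npy');p=proj(C,T[:3])[0].astype(int)
x0,y0=p[0]-50,p[1]-85; print(x0,y0,np.load('pics/w2.npy'))
c=cv2.resize(s[y0:y0+100,x0:x0+133],(400,300),interpolation=3)
a=w[0:300]; a=cv2.resize(w,(480,300),interpolation=cv2.INTER_AREA)[:,:400];
m=np.zeros((600,800,3),np.uint8); m[:300,:400]=c; m[:300,400:]=w[0:300,160:560]; m[300:,:]=cv2.resize(w2[0:240],(640,240))[0:240][:, :].shape[0] and 0
m[300:540,:640]=w2[0:240]
cv2.imwrite('pics/m1.png',m)
E
```

```text
244 55 [ 5.12767979e-01  1.81165459e-01  2.23065887e-01  3.14001405e+00
 -1.14781064e-03  1.65280184e+00]
```

View pics/m1.png

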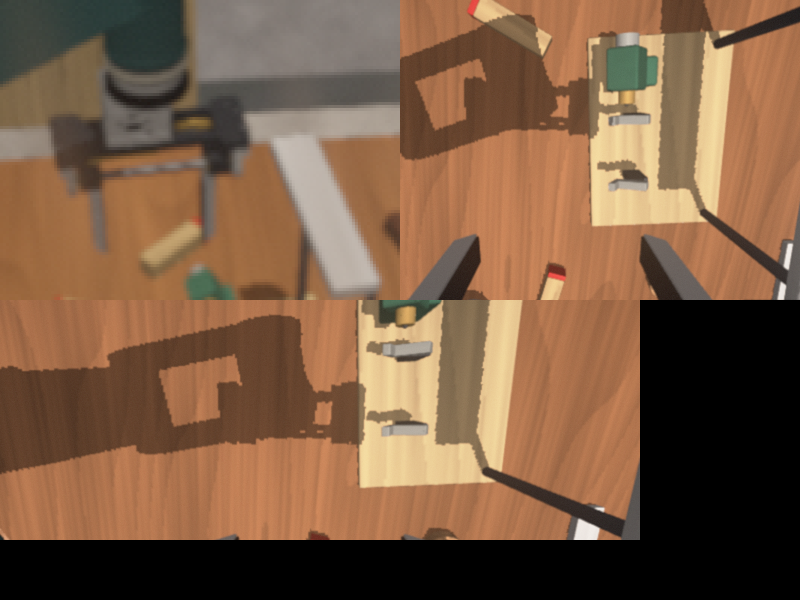

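```bash
python3 - <<'E'
from h import *
np.set_printoptions(precision=4,suppress=True)
def comps(f,roi,lo,hi,amin=40):
    im=cv2.cvtColor(cv2.imread(f'pics/{f}.png'),cv2.COLOR_BGR2HSV); m=np.zeros(im.shape[:2],np.uint8)
    x0,y0,x1,y1=roi; m[y0:y1,x0:x1]=cv2.inRange(im,lo,hi)[y0:y1,x0:x1]
    n,l,s,c=cv2.connectedComponentsWithStats(m)
    out=[]
    for i in range(1,n):
        if s[i,4]>=amin:
            p=np.argwhere(l==i)[:,::-1]
            out.append((s[i],c[i],p[p[:,0]<=s[i,0]+1].mean(0),p[p[:,0]>=s[i,0]+s[i,2]-2].mean(0)))
    return out
for f,roi in(('w1',(340,20,440,210)),('w2',(350,0,450,160))):
    print(f,'grey'); 
    for o in comps(f,roi,(0,0,100),(180,45,255)): print(*o)
    print('brass')
    for o in comps(f,roi,(8,130,120),(28,255,255),30): print(*o)
    print('green')
    for o in comps(f,roi,(50,80,30),(90,255,255)): print(*o[:2])
C1=cam('wrist','w1');C2=cam('wrist','w2')
a=cv2.imread('pics/w1.png')[70:200,350:430];b=cv2.imread('pics/w2.png')[0:150,350:450]
m=np.zeros((600,800,3),np.uint8);m[:585,:360]=cv2.resize(a,None,fx=4.5,fy=4.5,interpolation=0);m[:600,380:780]=cv2.resize(b,None,fx=4,fy=4,interpolation=0)
cv2.imwrite('pics/m2.png',m)
E
```

```text
w1 grey
[376  33  23  14 289] [387.4983  39.5536] [376.8462  40.8462] [397.48  39.24]
[369 115  41  10 344] [389.8256 119.2674] [369.6 120.1] [408.4667 118.2667]
[369 179  39  12 307] [388.4919 184.7329] [369.5385 186.2308] [406.2857 183.7857]
brass
[ 340   20   82   59 1438] [370.8602  33.2051] [340.5  48.5] [420.2941  26.5882]
[380  91  14  13 168] [386.6488  96.9286] [380.5  97. ] [392.5  96.5]
[340 133  10  77 723] [344.2531 172.3721] [340.5 171.5] [348.3333 178.5676]
green
w2 grey
[383  41  49  16 579] [407.3299  48.848 ] [383.55  49.  ] [430.45  47.  ]
[382 124  46  12 420] [405.1071 129.4714] [382.8182 130.9091] [426.25 128.5 ]
brass
[350   0   7  83 564] [352.922   41.2624] [350.503   40.7515] [355.4533  42.26  ]
[397   7  19  18 297] [405.5455  15.4478] [397.5161  16.7419] [414.2     13.6667]
[350 141   8  19 132] [353.3106 151.1667] [350.5 150. ] [356.4667 151.9333]
green
```

View pics/m2.png

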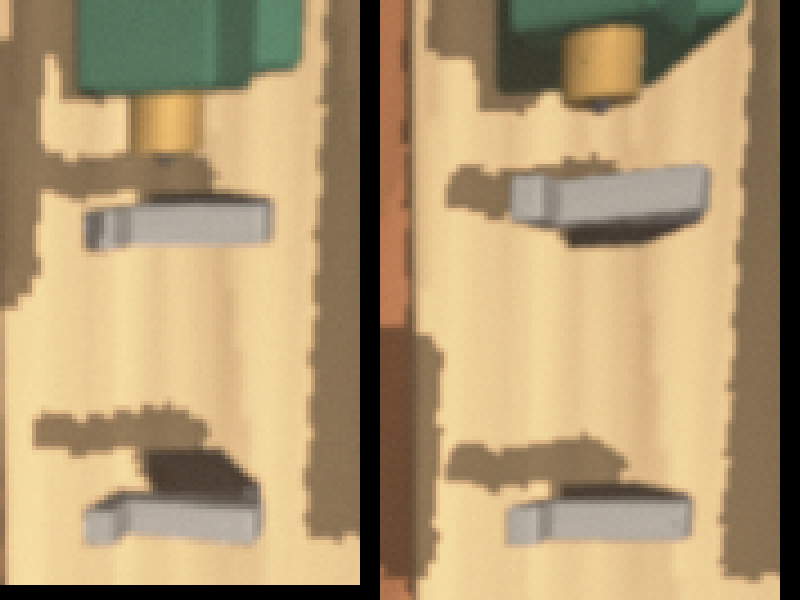

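w1/w2 crops show both saddles clearly: the pad's uphill ends are at about (410,114–124) and (407,181–190) in w1, with the lips on the left at about x=369.

```bash
python3 - <<'E'
from h import *
np.set_printoptions(precision=4,suppress=True)
C1=cam('wrist','w1');C2=cam('wrist','w2');S=cam('side');Tp=cam('top')
P=[((410,114.2),(432,41.75),(20,43,0)),((410.2,124),(431.2,52),(20,33,0)),((407.6,181.1),(427.8,123.5),(20,-33,0)),((407.3,190.4),(427.5,134.5),(20,-43,0)),
((368.9,116.9),(383,43.75),(-21,43,14)),((368.9,125.1),(383,55.5),(-21,33,14)),((368.9,182.9),(382,126.75),(-21,-33,14)),((368.9,190.7),(382,136),(-21,-43,14))]
X=[];M=[]
for a,b,m in P:
    o,d=ray(C1,a);o2,d2=ray(C2,b);x,e=tri([(o,d[0]),(o2,d2[0])]);X.append(x);M.append(np.array(m)/1e3);print(x,e[0]*1e3)
X=np.array(X);M=np.array(M)
def kabsch(M,X):
    mc,xc=M.mean(0),X.mean(0);r,_=Ro.align_vectors(X-xc,M-mc);return r.as_matrix(),xc-r.as_matrix()@mc
R,t=kabsch(M,X);print(R,t);print('res mm',(X-(M@R.T+t))*1e3)
print('seat',t+R@[0,0,.013],'yaw y axis',np.degrees(np.arctan2(-R[0,1],R[1,1])))
# reprojection refinement: pose with known lean (yaw,x,y,z) by least squares on pixels
from scipy.optimize import least_squares
def pose(q):
    R=Ro.from_euler('ZY',[q[3],-np.pi/6]).as_matrix();return R,q[:3]
uv=[(C1,np.array([p[0] for p in P])),(C2,np.array([p[1] for p in P]))]
f=lambda q:np.concatenate([(proj(C,M@pose(q)[0].T+q[:3])-u).ravel() for C,u in uv])
s=least_squares(f,[*t,0.1],loss='soft_l1');R,t=pose(s.x);print('fit',s.x,np.sqrt(np.mean(s.fun**2)),'seat',t+R@[0,0,.013])
print('tip',t+R@[0,.056,.013],'proj top/side',proj(Tp,t+R@[0,.056,.013]),proj(S,t+R@[0,.056,.013]))
np.save('cr.npy',s.x)
# bench-level check: jig base height via corners; blank from top/side
for n,C,roi in(('top0',Tp,(300,205,350,245)),('side0',S,(290,225,320,265))):
    im=cv2.cvtColor(cv2.imread(f'pics/{n}.png'),cv2.COLOR_BGR2HSV);x0,y0,x1,y1=roi
    c=im[y0:y1,x0:x1]; r=cv2.inRange(c,(0,150,120),(5,255,255))|cv2.inRange(c,(174,150,120),(180,255,255)); w=cv2.inRange(c,(10,60,150),(25,150,255))
    for k,m in(('red',r),('wood',w),('all',r|w)):
        p=np.argwhere(m>0)[:,::-1].astype(np.float32)+[x0,y0]; print(n,k,len(p),p.mean(0),cv2.minAreaRect(p.astype(np.float32)))
E
```

```text
[0.6092 0.3246 0.0803] 0.02158860087963027
[0.6084 0.3145 0.0881] 0.6041462600634726
[0.6164 0.25   0.0875] 0.0276845914565202
[0.617  0.2396 0.0903] 0.027543714861859386
[0.5628 0.3183 0.0857] 0.3216854677877708
[0.565  0.3092 0.0795] 0.10910148136900652
[0.5729 0.2429 0.0812] 0.12957239898711087
[0.5738 0.2339 0.0831] 0.10184274260039836
[[ 0.9037 -0.1192 -0.4112]
 [ 0.1213  0.9924 -0.021 ]
 [ 0.4106 -0.0309  0.9113]] [0.594  0.2793 0.0783]
res mm [[ 2.2393  0.139  -4.8607]
 [ 0.2216 -0.0074  2.6519]
 [ 0.3554  1.0409  0.0157]
 [-0.1846  0.5266  2.417 ]
 [-1.3656 -0.8288  4.57  ]
 [-0.335  -0.0837 -1.9299]
 [-0.3025 -0.853  -2.2226]
 [-0.6286  0.0663 -0.6413]]
seat [0.5887 0.2791 0.0901] yaw y axis 6.847117226882283
fit [0.5942 0.2795 0.0796 0.1285] 0.6313050655017078 seat [0.5878 0.2787 0.0909]
tip [0.5806 0.3342 0.0909] proj top/side [[218.9207 193.9334]] [[314.8206 158.645 ]]
top0 red 25 [310.52 221.16] ((310.4999694824219, 221.0), (2.5495097637176514, 8.43299388885498), 11.309932708740234)
top0 wood 309 [327.9126 224.7055] ((327.9117736816406, 224.64706420898438), (32.214168548583984, 9.544938087463379), 12.52880859375)
top0 all 334 [326.6108 224.4401] ((326.48236083984375, 224.32940673828125), (35.142730712890625, 9.544938087463379), 12.52880859375)
side0 red 0 [nan nan] ((0.0, 0.0), (0.0, 0.0), 0.0)
side0 wood 463 [302.3024 245.8467] ((304.5, 244.5), (29.0, 39.0), 0.0)
side0 all 463 [302.3024 245.8467] ((304.5, 244.5), (29.0, 39.0), 0.0)<stdin>:28: RuntimeWarning: Mean of empty slice.
  ret = um.true_divide(
```

```bash
python3 - <<'E'
from h import *
np.set_printoptions(precision=4,suppress=True)
q=np.load('cr.npy');R=Ro.from_euler('ZY',[q[3],-np.pi/6]).as_matrix();t=q[:3]
S=cam('side');Tp=cam('top')
m=lambda *p:t+R@(np.array(p)/1e3)
for n,C,roi in(('top0',Tp,(190,180,270,215)),('side0',S,(300,140,340,200))):
    im=cv2.cvtColor(cv2.imread(f'pics/{n}.png'),cv2.COLOR_BGR2HSV);x0,y0,x1,y1=roi;c=im[y0:y1,x0:x1]
    for k,lo,hi in(('brass',(15,130,110),(28,255,255)),('green',(50,60,20),(95,255,255)),('grey',(0,0,90),(180,40,255))):
        n_,l,s,ce=cv2.connectedComponentsWithStats(cv2.inRange(c,lo,hi))
        for i in range(1,n_):
            if s[i,4]>7: print(n,k,s[i]+[x0,y0,0,0,0],ce[i]+[x0,y0])
    print('model: brass mid',proj(C,m(0,60,13)),'S1 pad',proj(C,m(0,38,0)),'S2',proj(C,m(0,-38,0)),'housing ctr top',proj(C,m(0,90,30)), 'z0 base', proj(C,m(0,0,0)*[1,1,0]))
    a=cv2.imread(f'pics/{n}.png')
E
```

```text
top0 brass [214 192   6   7  30] [216.2    195.2667]
top0 green [198 185  19  21 295] [206.6407 195.5932]
top0 grey [252 183   4  17  49] [253.6327 190.898 ]
top0 grey [224 186   5  16  44] [226.1818 193.0682]
top0 grey [194 194   4   8  22] [195.0909 196.8182]
model: brass mid [[217.4515 194.0918]] S1 pad [[226.0143 191.761 ]] S2 [[253.6569 188.7919]] housing ctr top [[205.5402 197.2633]] z0 base [[243.4095 196.0971]]
side0 brass [311 155   6   4  19] [313.3684 156.5263]
side0 green [307 146  14  12  88] [313.125  151.0455]
side0 grey [310 161  12   8  51] [315.7843 164.8824]
side0 grey [319 179   9   5  17] [323.3529 181.5294]
model: brass mid [[314.5499 157.8286]] S1 pad [[317.9075 164.3207]] S2 [[323.3356 180.5763]] housing ctr top [[310.1085 149.1539]] z0 base [[320.4191 187.7406]]
```

```bash
python3 - <<'E'
from h import *
np.set_printoptions(precision=4,suppress=True)
C={'top0':cam('top'),'side0':cam('side'),'w1':cam('wrist','w1'),'w2':cam('wrist','w2')}
for n,roi in(('w1',(280,255,345,399)),('w2',(270,225,420,399))):
    im=cv2.cvtColor(cv2.imread(f'pics/{n}.png'),cv2.COLOR_BGR2HSV);x0,y0,x1,y1=roi;c=im[y0:y1,x0:x1]
    r=cv2.inRange(c,(0,170,110),(5,255,255))|cv2.inRange(c,(172,150,110),(180,255,255)); w=cv2.inRange(c,(12,50,170),(25,150,255))
    for k,m in(('red',r),('wood',w)):
        nn,l,s,ce=cv2.connectedComponentsWithStats(m)
        if nn<2: continue
        i=1+np.argmax(s[1:,4]);p=np.argwhere(l==i)[:,::-1].astype(np.float32)+np.float32([x0,y0])
        rr=cv2.minAreaRect(p);print(n,k,s[i,4],ce[i]+[x0,y0],rr);print(onz(C[n],cv2.boxPoints(rr),.026)[:,:2])
for z in(.013,.02,.026): print('top',onz(C['top0'],(326.5,224.4),z),onz(C['top0'],(310.5,221.1),z))
print('side',onz(C['side0'],(302.3,245.8),.02))
print('tin top',onz(C['top0'],(348,265),.095),'side px of it',proj(C['side0'],onz(C['top0'],(348,265),.095)))
# body top height
o,d=ray(C['side0'],(324,87.7));
for y in(.22,.257,.295): print('y',y,o+d[0]*((y-o[1])/d[0][1]),'TCP z .2622')
E
```

```text
w1 red 99 [316.5758 274.9495] ((316.0, 275.0), (8.0, 16.0), 90.0)
[[0.5096 0.0906]
 [0.533  0.0925]
 [0.5341 0.0794]
 [0.5105 0.0775]]
w1 wood 3570 [310.6415 294.7916] ((311.9999694824219, 294.5), (63.99999237060547, 78.99998474121094), -0.0)
[[ 0.4737 -0.022 ]
 [ 0.4675  0.1131]
 [ 0.5597  0.1205]
 [ 0.5731 -0.014 ]]
w2 red 98 [318.5816 243.1327] ((319.5294494628906, 242.88238525390625), (19.402849197387695, 7.276068687438965), 14.03624439239502)
[[0.5091 0.0829]
 [0.5106 0.093 ]
 [0.5355 0.0884]
 [0.5341 0.0782]]
w2 wood 9809 [333.1317 278.4009] ((339.0, 279.5), (138.0, 109.0), 0.0)
[[ 0.4637 -0.06  ]
 [ 0.457   0.1054]
 [ 0.6333  0.1197]
 [ 0.6591 -0.0442]]
top [[0.5135 0.0374 0.013 ]] [[0.5223 0.0833 0.013 ]]
top [[0.5126 0.0378 0.02  ]] [[0.5213 0.0834 0.02  ]]
top [[0.5117 0.0381 0.026 ]] [[0.5204 0.0836 0.026 ]]
side [[0.5096 0.0335 0.02  ]]
tin top [[ 0.3948 -0.0156  0.095 ]] side px of it [[263.4791 249.3387]]
y 0.22 [0.5937 0.22   0.4715] TCP z .2622
y 0.257 [0.5984 0.257  0.4437] TCP z .2622
y 0.295 [0.6033 0.295  0.415 ] TCP z .2622
```

The seat is at about (0.588,0.279,0.091) with the cradle yawed about 7.4°. The blank centre is at (0.5125,0.0385) with its axis at about 78.5°. I'll grasp it 15 mm towards the red end, which keeps the gripper body clear of the canes.

Call:
arm_command --pt "0 -0.08 0 -0.06" --pt "0 -0.16 0 -0.11" --pt "0.005 -0.23 -0.04 -0.135" --pt "0.005 -0.256 -0.11 -0.135" --pt "0.005 -0.256 -0.18 -0.135" --pt "0.005 -0.256 -0.25 -0.135" --pt "0.005 -0.256 -0.3 -0.135" --pt "0.005 -0.256 -0.3 -0.135"

```text
time: 2.47
tool_pos: [0.5123, 0.0529, 0.0671]
ee_rot: [-3.132, 0.001, 1.37]
wrist_force: [-0.5, 0.2, -0.2]
width: 0.0939
finger_force: 0.0
```

```bash
python3 - <<'E'
from h import *
np.set_printoptions(precision=4,suppress=True)
o=robot.get_obs();print(o['tool_pos'],o['ee_rot'])
im=shot('wrist','w3');C=cam('wrist','w3');h=cv2.cvtColor(im,cv2.COLOR_RGB2HSV)
r=cv2.inRange(h,(0,170,110),(5,255,255))|cv2.inRange(h,(172,150,110),(180,255,255))
n,l,s,c=cv2.connectedComponentsWithStats(r)
for i in range(1,n):
    if s[i,4]>30:
        p=np.argwhere(l==i)[:,::-1].astype(np.float32);rr=cv2.minAreaRect(p);print(s[i],rr);print(onz(C,cv2.boxPoints(rr),.026)[:,:2])
E
```

```text
[0.5123 0.0529 0.0671] [-3.1322  0.0014  1.3699]
[307 162  33  15 342] ((323.0, 169.0), (14.0, 32.0), 90.0)
[[0.5121 0.0929]
 [0.5353 0.0883]
 [0.5333 0.0779]
 [0.5099 0.0826]]
```

Call:
arm_command --pt "0.004 0 -0.05 0" --pt "0.004 0 -0.1 0" --pt "0.004 0 -0.128 0" --pt "0.004 0 -0.13 0" --pt "0.004 0 -0.13 0"

```text
time: 2.93
tool_pos: [0.5195, 0.0523, 0.0093]
ee_rot: [3.138, -0.001, 1.369]
wrist_force: [0.6, 0.3, 0.7]
width: 0.0942
finger_force: 0.0
```

Call:
arm_command --pt "0 0 0 0" --pt "0 0 0 0" --pt "0 0 0 0" --pt "0 0 0 0" --pt "0 0 0 0" --pt "0 0 0 0" --claw 1

```text
time: 3.43
tool_pos: [0.5179, 0.0515, 0.0074]
ee_rot: [3.141, -0.0, 1.368]
wrist_force: [0.4, -0.2, -0.1]
width: 0.0574
finger_force: 0.0
```

Call:
arm_command --pt "0 0 -0.004 0" --pt "0 0 -0.004 0" --pt "0 0 -0.004 0" --pt "0 0 -0.004 0" --pt "0 0 -0.004 0" --pt "0 0 -0.004 0" --pt "0 0 -0.004 0"

```text
time: 4.02
tool_pos: [0.5177, 0.0516, 0.0051]
ee_rot: [3.141, -0.0, 1.368]
wrist_force: [0.5, 0.2, -0.3]
width: 0.0106
finger_force: 0.0
```

Call:
arm_command --pt "0 0 0.05 0" --pt "0 0 0.12 0" --pt "0.02 0.06 0.2 0.05" --pt "0.06 0.13 0.28 0.1" --pt "0.06 0.2 0.35 0.15" --pt "0.06 0.25 0.38 0.158" --pt "0.06 0.25 0.38 0.158" --pt "0.06 0.25 0.38 0.158"

```text
time: 4.68
tool_pos: [0.5495, 0.1801, 0.1994]
ee_rot: [3.134, -0.002, 1.703]
wrist_force: [-1.0, -0.4, 0.3]
width: 0.0003
finger_force: 0.0
```

```bash
python3 - <<'E'
from h import *
np.set_printoptions(precision=4,suppress=True)
o=robot.get_obs();print(o['tool_pos'],o['ee_rot'],o['width'],o['finger_force'])
T=o['tool_pos'];R=Ro.from_euler('xyz',o['ee_rot']).as_matrix()
m=np.zeros((600,800,3),np.uint8)
for i,n in enumerate(('side','top')):
    im=shot(n,n+'2')[:,:,::-1];C=cam(n);c=proj(C,T+R@[0,.05,-.08])[0].astype(int);x0,y0=c[0]-40,c[1]-40
    m[:400,400*i:400*i+400]=cv2.resize(im[y0:y0+80,x0:x0+80],(400,400),interpolation=3);print(n,x0,y0)
w=shot('wrist','w4')[:,:,::-1];m[400:,:320]=cv2.resize(w,(320,200));m[400:,320:720]=w[80:280,120:520]
cv2.imwrite('pics/m3.png',m)
E
```

```text
[0.5495 0.1801 0.1994] [ 3.1336 -0.0019  1.7032] 0.00029636552402044855 0.0
side 286 108
top 228 130
```

View pics/m3.png

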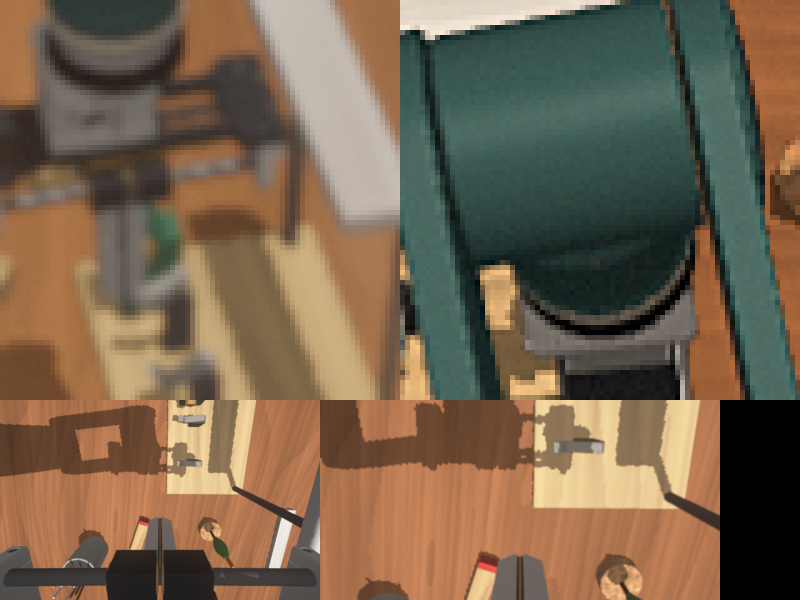

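Wrist view: the fingers are shut on nothing (tips at (320,236) full scale), and the red end shows on the bench at (286,240). The grasp missed, so I re-measure.

```bash
python3 - <<'E'
from h import *
np.set_printoptions(precision=4,suppress=True)
for f in('w2','w3','w4'):
    im=cv2.imread(f'pics/{f}.png');C=cam('wrist',f);h=cv2.cvtColor(im,cv2.COLOR_BGR2HSV)
    r=cv2.inRange(h,(0,170,110),(5,255,255))|cv2.inRange(h,(172,150,110),(180,255,255))
    n,l,s,c=cv2.connectedComponentsWithStats(r)
    for i in range(1,n):
        if s[i,4]>60: 
            p=np.argwhere(l==i)[:,::-1].astype(np.float32);rr=cv2.minAreaRect(p);print(f,s[i],c[i],rr[2],onz(C,c[i],.026)[0],onz(C,c[i],.0)[0])
def rd(f,C):
    h=cv2.cvtColor(cv2.imread(f),cv2.COLOR_BGR2HSV); r=cv2.inRange(h,(0,150,110),(5,255,255))|cv2.inRange(h,(172,150,110),(180,255,255)); n,l,s,c=cv2.connectedComponentsWithStats(r)
    for i in range(1,n):
        if s[i,4]>8: print(f,s[i],c[i],onz(C,c[i],.026)[0])
rd('pics/top0.png',cam('top'));rd('pics/top2.png',cam('top'));rd('pics/side2.png',cam('side'));rd('pics/side0.png',cam('side'))
E
```

```text
w2 [310 239  20  10  98] [318.5816 243.1327] 14.03624439239502 [0.5211 0.0851 0.026 ] [0.522  0.0735 0.    ]
w3 [307 162  33  15 342] [319.4269 168.0263] 90.0 [0.5199 0.0862 0.026 ] [0.5186 0.0811 0.    ]
w4 [278 241  18  11 104] [286.2692 245.5865] 17.10272979736328 [0.5202 0.085  0.026 ] [0.5189 0.0727 0.    ]
pics/top0.png [142 193   8   7  20] [145.3 195.8] [0.5846 0.5585 0.026 ]
pics/top0.png [309 217   4   9  25] [310.52 221.16] [0.5202 0.0835 0.026 ]
pics/top0.png [468 236   3   9  20] [468.95 239.65] [ 0.4735 -0.3732  0.026 ]
pics/top0.png [181 260   9   6  27] [185.     262.6667] [0.397  0.4313 0.026 ]
pics/top2.png [142 193   8   7  20] [145.3 195.8] [0.5846 0.5585 0.026 ]
pics/top2.png [310 217   3   9  18] [310.9444 220.1667] [0.5231 0.0823 0.026 ]
pics/top2.png [468 236   3   9  20] [468.95 239.65] [ 0.4735 -0.3732  0.026 ]
pics/top2.png [181 260   9   6  28] [184.9286 262.5714] [0.3973 0.4315 0.026 ]
pics/side2.png [249  23   3  11  16] [250.25   28.375] [0.36   1.3426 0.026 ]
pics/side2.png [237  27   2   8  12] [237.3333  31.1667] [0.2955 1.3237 0.026 ]
pics/side2.png [298 378  10   4  34] [302.6765 379.3529] [ 0.4738 -0.3766  0.026 ]
pics/side0.png [250  24   2   8  12] [250.3333  28.1667] [0.3604 1.3446 0.026 ]
pics/side0.png [237  28   2   6   9] [237.3333  31.    ] [0.2954 1.3254 0.026 ]
pics/side0.png [298 378  10   4  34] [302.6765 379.3529] [ 0.4738 -0.3766  0.026 ]
```

```bash
python3 - <<'E'
from h import *
np.set_printoptions(precision=4,suppress=True)
p=np.load('pics/side2.npy');R=Ro.from_euler('xyz',p[3:]).as_matrix()
S=cam('side');
for z in(0,-.01,-.02,-.03,-.04): print(z,'side',proj(S,p[:3]+R@[0,0,z]),'w4',proj(cam('wrist','w4'),p[:3]+R@[.008,0,z]),proj(cam('wrist','w4'),p[:3]+R@[-.008,0,z]))
im=cv2.imread('pics/side2.png');print(cv2.cvtColor(im,cv2.COLOR_BGR2HSV)[155:182:1,309:312].reshape(27,-1))
w=cv2.cvtColor(cv2.imread('pics/w4.png'),cv2.COLOR_BGR2HSV)
print(w[222:262:2,[305,312,330]].reshape(20,-1))
E
```

```text
0 side [[309.7953 170.8121]] w4 [[321.123  218.3099]] [[321.1719 241.6072]]
-0.01 side [[309.7323 168.5455]] w4 [[321.0762 224.0356]] [[321.1285 248.2917]]
-0.02 side [[309.6687 166.2529]] w4 [[321.0247 230.3345]] [[321.0808 255.6306]]
-0.03 side [[309.6044 163.934 ]] w4 [[320.9678 237.2974]] [[321.0283 263.7255]]
-0.04 side [[309.5394 161.5882]] w4 [[320.9046 245.0355]] [[320.9701 272.7   ]]
[[ 14  38 102  12  36  91  14  33  99]
 [ 13  35 101  16  37  90  13  36 100]
 [ 15  35 102  13  39  91  15  35 101]
 [ 13  34 105  14  40  95  13  35 101]
 [ 15  33 108  14  39  99  17  35 101]
 [ 14  30 109  13  37  97  15  35 102]
 [ 15  32 110  13  37  97  14  33 102]
 [ 13  33 109  13  37  97  13  35 101]
 [ 15  33 109  15  37  97  15  36 100]
 [ 14  35 109  13  37  97  13  36 100]
 [ 15  32 110  16  40  96  15  36  98]
 [ 14  35 109  15  37  96  15  37  96]
 [ 15  51 110  17  44  92  17  39  91]
 [ 17  71 108  21  54  90  28  37  82]
 [ 18  99 113  23  76  87  36  51  75]
 [ 18 107 136  19  96 104  25  77  86]
 [ 19 106 166  18 105 143  19 106 132]
 [ 18 101 190  19 103 179  18 103 175]
 [
[... 430 characters left out ...]
 12 139 185  11 143 182  12 141 183]
 [ 12 140 186  11 141 184  12 141 183]
 [ 12 140 190  12 143 184  11 141 185]
 [ 12 140 188  12 141 186  12 140 188]
 [ 11 139 189  12 121 168  12 138 186]
 [ 12 137 183   9  38 113  11  79 135]
 [ 11  73 130   9  37 109   8  28 108]
 [ 11  33 109  11  32 111   8  35 108]
 [  8  35 109   8  35 110   9  32 110]
 [ 10  35 110  14  35 108   9  33 109]
 [ 10  35 108   9  32 110   9  32 112]
 [ 10  35 109   8  34 111  13  33 109]
 [  9  33 108  11  33 108  11  34 106]
 [ 11  33 109   9  33 107   9  32 110]
 [ 11  33 107   9  32 110  12  31 108]
 [ 13  32 110  10  35 110   9  33 109]
 [  8  35 110  12  31 107   9  33 107]
 [ 11  33 109  10  35 109  12  31 108]]
```

Measured tips, in both the side and wrist pictures, lie about 20 mm short of the reported TCP. That means the fingers closed just over the blank. I quantify this and get the body's height too.

```bash
python3 - <<'E'
from h import *
np.set_printoptions(precision=4,suppress=True)
S=cam('side');p=np.load('pics/side2.npy')
for nm,px in(('bottom front',(341,137)),('top back',(336,119)),('bottom front',(334,134))):
    o,d=ray(S,px)
    for y in(.15,.17,.19,.21,.23): 
        X=o+d[0]*((y-o[1])/d[0][1]);print(nm,y,X[[0,2]]-p[[0,2]])
# height of red mark from wrist-only triangulation (checks tool z bias)
rs=[]
for f,c in(('w2',(318.6,243.1)),('w3',(319.4,168)),('w4',(286.3,245.6))):
    o,d=ray(cam('wrist',f),c);rs.append((o,d[0]))
print('wrist tri',tri(rs)); o,d=ray(cam('top'),(310.5,221.16));print('with top',tri(rs+[(o,d[0])]))
E
```

```text
bottom front 0.15 [0.0836 0.1576]
bottom front 0.17 [0.0873 0.1387]
bottom front 0.19 [0.091  0.1198]
bottom front 0.21 [0.0946 0.1009]
bottom front 0.23 [0.0983 0.082 ]
top back 0.15 [0.0678 0.2227]
top back 0.17 [0.0711 0.2053]
top back 0.19 [0.0744 0.1879]
top back 0.21 [0.0777 0.1704]
top back 0.23 [0.0811 0.153 ]
bottom front 0.15 [0.0641 0.1704]
bottom front 0.17 [0.0673 0.1518]
bottom front 0.19 [0.0706 0.1332]
bottom front 0.21 [0.0738 0.1146]
bottom front 0.23 [0.077 0.096]
wrist tri (array([0.5205, 0.0875, 0.0314]), [np.float64(0.0003988494647656921), np.float64(0.0003725176878049951), np.float64(3.418797273093922e-05)])
with top (array([0.5204, 0.0845, 0.0243]), [np.float64(0.0007586344246267274), np.float64(0.0015008622021237743), np.float64(0.00041083206446026864), np.float64(0.0010004655022269064)])
```

Call:
arm_command --pt "-0.03 -0.08 -0.04 -0.05" --pt "-0.06 -0.16 -0.1 -0.11" --pt "-0.06 -0.22 -0.18 -0.15" --pt "-0.066 -0.252 -0.24 -0.158" --pt "-0.066 -0.252 -0.29 -0.158" --pt "-0.066 -0.252 -0.29 -0.158" --pt "-0.066 -0.252 -0.29 -0.158" --pt "-0.066 -0.252 -0.29 -0.158" --claw 0

```text
time: 5.5
tool_pos: [0.5154, 0.0504, 0.0512]
ee_rot: [3.14, -0.001, 1.367]
wrist_force: [0.9, 0.6, 0.5]
width: 0.0503
finger_force: 0.0
```

Call:
arm_command --pt "0.002 0 -0.01 0" --pt "0.002 0 -0.01 0" --pt "0.002 0 -0.01 0" --pt "0.002 0 -0.01 0" --pt "0.002 0 -0.05 0" --pt "0.002 0 -0.09 0" --pt "0.002 0 -0.1 0" --pt "0.002 0 -0.1 0"

```text
time: 6.17
tool_pos: [0.5142, 0.0508, -0.0014]
ee_rot: [-3.138, 0.001, 1.369]
wrist_force: [-0.6, 0.1, 0.0]
width: 0.0936
finger_force: 0.0
```

Call:
arm_command --pt "0 0 -0.01 0" --pt "0 0 -0.018 0" --pt "0 0 -0.026 0" --pt "0 0 -0.03 0" --pt "0 0 -0.03 0"

```text
time: 6.58
tool_pos: [0.5156, 0.0505, -0.0152]
ee_rot: [-3.141, 0.0, 1.368]
wrist_force: [0.1, 0.3, -0.5]
width: 0.094
finger_force: 0.0
```

Call:
arm_command --pt "0 0 0 0" --pt "0 0 0 0" --pt "0 0 0 0" --pt "0 0 0 0" --pt "0 0 0 0" --pt "0 0 0 0" --pt "0 0 0 0" --pt "0 0 0 0" --claw 1

```text
time: 7.25
tool_pos: [0.5157, 0.0506, -0.0149]
ee_rot: [3.141, -0.0, 1.368]
wrist_force: [-0.1, 0.0, -0.5]
width: 0.0444
finger_force: 0.0
```

Call:
arm_command --pt "0 0 0 0" --pt "0 0 0 0" --pt "0 0 0 0" --pt "0 0 0 0"

```text
time: 7.58
tool_pos: [0.5156, 0.0506, -0.015]
ee_rot: [-3.142, -0.0, 1.368]
wrist_force: [0.4, 0.1, 0.5]
width: 0.0256
finger_force: 30.0
```

Gripped (25.6 mm, 30 N). I carry it to a spot just in front of the seat, clear of the lamp.

Call:
arm_command --pt "0 0 0.06 0" --pt "0 0 0.14 0" --pt "0 0.04 0.22 0.03" --pt "0.02 0.11 0.3 0.08" --pt "0.04 0.18 0.33 0.13" --pt "0.06 0.25 0.33 0.158" --pt "0.08 0.32 0.33 0.158" --pt "0.092 0.39 0.33 0.158"

```text
time: 8.25
tool_pos: [0.5629, 0.248, 0.1512]
ee_rot: [3.139, -0.001, 1.699]
wrist_force: [0.1, -0.8, -1.2]
width: 0.0256
finger_force: 30.0
```

Call:
arm_command --pt "0.0 0.05 0 0" --pt "0 0.074 0 0" --pt "0 0.074 0 0" --pt "0 0.074 0 0" --pt "0 0.074 0 0"

```text
time: 8.67
tool_pos: [0.5618, 0.2809, 0.15]
ee_rot: [-3.141, 0.001, 1.698]
wrist_force: [0.2, -0.4, -0.1]
width: 0.0259
finger_force: 30.0
```

```bash
cat > rel.py <<'E'
from h import *
np.set_printoptions(precision=4,suppress=True)
S0=np.array([.5865,.279,.091]);a=np.radians(7.36)
cx=np.array([np.cos(a),np.sin(a),0]);cy=np.array([-np.sin(a),np.cos(a),0])
if __name__=='__main__':
    o=robot.get_obs();d=o['tool_pos']-S0;print('t',o['time'],'tcp',o['tool_pos'],'rel lvl x,y,z',d@cx,d@cy,d[2],'yaw-97.36',np.degrees(o['ee_rot'][2]+0)-97.36,'w',o['width'],o['finger_force'],o['wrist_force'],'q6',o['joint_positions'][5])
E
python3 rel.py; python3 - <<'E'
from rel import *
im=shot('wrist','w5');C=cam('wrist','w5');h=cv2.cvtColor(im,cv2.COLOR_RGB2HSV)
def cc(lo,hi,a=40):
    n,l,s,c=cv2.connectedComponentsWithStats(cv2.inRange(h,lo,hi));return [(s[i],c[i]) for i in range(1,n) if s[i,4]>a]
print('red',cc((0,170,110),(5,255,255)));print('brass',[x for x in cc((15,140,110),(28,255,255),60) if x[0][4]<3000]);print('green',cc((50,80,30),(95,255,255),200))
for nm,p in(('tip',(0,56,13)),('brass root',(0,69,13)),('house near top',(0,69,30)),('housing -x top',(-17,69,30)),('housing +x top',(17,69,30)),('S1+',(20,43,0)),('S1 lip',(-21,43,14))):
    R=Ro.from_euler('ZY',[a,-np.pi/6]).as_matrix();X=S0+R@(np.array(p)/1e3-[0,0,.013]);print(nm,proj(C,X))
E
```

```text
t 8.6667 tcp [0.5618 0.2809 0.15  ] rel lvl x,y,z -0.02428641315341216 0.005054221609730045 0.059007626476743485 yaw-97.36 -0.0976943476683374 w 0.025870304057795765 29.99650239944458 [ 0.1686 -0.3621 -0.0802] q6 0.24722503144180022
red [(array([143,   0,  11,   9,  72], dtype=int32), array([148.2222,   3.2222])), (array([295, 192,  49,  18, 698], dtype=int32), array([317.9341, 201.8782]))]
brass []
green []
tip [[348.9291 142.2909]]
brass root [[349.3382 125.2383]]
house near top [[339.3676 126.8208]]
housing -x top [[319.1012 125.9397]]
housing +x top [[361.0506 127.7545]]
S1+ [[378.3934 158.5015]]
S1 lip [[324.7302 156.8535]]
```

```bash
python3 - <<'E'
from rel import *
h=cv2.cvtColor(cv2.imread('pics/w5.png'),cv2.COLOR_BGR2HSV);print(h[100:165:4,349].tolist());print(h[115,300:390:6].tolist())
for nm,lo,hi in(('brass',(14,120,60),(30,255,255)),('green',(60,50,10),(95,255,255)),('grey',(0,0,60),(180,40,255))):
    m=np.zeros(h.shape[:2],np.uint8);m[70:190,290:420]=cv2.inRange(h,lo,hi)[70:190,290:420];n,l,s,c=cv2.connectedComponentsWithStats(m)
    for i in range(1,n):
        if s[i,4]>25: print(nm,s[i],c[i])
C=cam('wrist','w5'); print('tool pt of red end top', proj(C,np.load('pics/w5.npy')[:3]+.0385*cy+[0,0,.041]))
E
```

```text
[[70, 77, 122], [69, 76, 121], [71, 78, 121], [70, 81, 123], [69, 73, 123], [70, 75, 123], [69, 70, 109], [19, 113, 115], [18, 128, 128], [18, 131, 128], [18, 133, 128], [18, 121, 169], [17, 95, 145], [18, 97, 233], [15, 31, 117], [18, 24, 184], [17, 25, 186]]
[[12, 136, 101], [12, 128, 102], [17, 97, 129], [16, 97, 139], [58, 52, 74], [70, 79, 119], [71, 82, 121], [69, 79, 123], [70, 75, 123], [68, 75, 122], [70, 79, 139], [66, 66, 101], [68, 66, 100], [56, 50, 77], [53, 56, 78]]
brass [338 128  22  17 338] [348.5828 135.858 ]
green [ 322   70   71   57 3465] [353.6892  96.5639]
grey [326 155  56  15 633] [353.5055 162.0269]
tool pt of red end top [[316.9109 192.224 ]]
```

Marker and saddles agree with the model to within 1–2 mm. I descend in front of the lamp.

Call:
arm_command --pt "0 0.002 -0.05 0" --pt "0 0.002 -0.1 0" --pt "0 0.002 -0.135 0" --pt "0 0.002 -0.146 0" --pt "0 0.002 -0.146 0" --pt "0 0.002 -0.146 0"

```text
time: 9.22
tool_pos: [0.5623, 0.2827, 0.078]
ee_rot: [3.14, -0.0, 1.698]
wrist_force: [-0.2, -0.2, -0.4]
width: 0.0258
finger_force: 30.0
```

Call:
arm_command --pt "0.008 0.001 0 0" --pt "0.016 0.002 0 0" --pt "0.016 0.002 0 0"

```text
time: 9.47
tool_pos: [0.5716, 0.2848, 0.0788]
ee_rot: [3.138, -0.001, 1.698]
wrist_force: [-0.2, 0.1, -1.4]
width: 0.0257
finger_force: 30.0
```

Call:
arm_command --pt "0.006 0.001 0 0" --pt "0.012 0.0015 0 0" --pt "0.012 0.0015 0 0"

```text
time: 9.72
tool_pos: [0.5764, 0.2854, 0.0772]
ee_rot: [3.141, -0.0, 1.699]
wrist_force: [0.4, -0.0, -0.5]
width: 0.0257
finger_force: 30.0
```

```bash
python3 rel.py
```

```text
t 9.7167 tcp [0.5764 0.2854 0.0772] rel lvl x,y,z -0.00919380656501435 0.007670246386934111 -0.013774844070473885 yaw-97.36 -0.02084302433098628 w 0.02569402309417298 29.99656319618225 [ 0.4077 -0.045  -0.4902] q6 0.24368903566743974
```

Call:
arm_command --pt "0.004 0.0005 0 0" --pt "0.008 0.001 0 0" --pt "0.008 0.001 0 0"

```text
time: 9.97
tool_pos: [0.58, 0.2858, 0.0769]
ee_rot: [3.141, 0.0, 1.699]
wrist_force: [-0.3, 0.5, -0.7]
width: 0.0258
finger_force: 30.0
```

Call:
arm_command --pt "0.004 0.0005 0 0" --pt "0.008 0.001 0 0" --pt "0.008 0.001 0 0"

```text
time: 10.22
tool_pos: [0.5841, 0.2863, 0.077]
ee_rot: [3.141, 0.0, 1.699]
wrist_force: [-0.4, 0.6, -0.1]
width: 0.0258
finger_force: 30.0
```

Call:
arm_command --pt "0.006 0.0005 0 0" --pt "0.012 0.001 0 0" --pt "0.012 0.001 0 0"

```text
time: 10.47
tool_pos: [0.5903, 0.2868, 0.077]
ee_rot: [3.141, 0.0, 1.699]
wrist_force: [0.6, 0.7, -0.3]
width: 0.0256
finger_force: 30.0
```

```bash
python3 rel.py
```

```text
t 10.4667 tcp [0.5903 0.2868 0.077 ] rel lvl x,y,z 0.004777175267657734 0.007212863514490952 -0.014010359737866088 yaw-97.36 -0.029244226709877807 w 0.025635896602425656 29.996481835842133 [ 0.5524  0.7031 -0.2988] q6 0.23802170341016304
```

Call:
arm_command --pt "0.003 0 -0.003 0" --pt "0.006 0 -0.006 0" --pt "0.006 0 -0.006 0"

```text
time: 10.72
tool_pos: [0.5928, 0.2868, 0.074]
ee_rot: [-3.142, -0.0, 1.699]
wrist_force: [-0.1, -0.5, 1.2]
width: 0.0257
finger_force: 30.0
```

Call:
arm_command --pt "0 0 -0.002 0" --pt "0 0 -0.002 0"

```text
time: 10.88
tool_pos: [0.5929, 0.2869, 0.0739]
ee_rot: [3.141, -0.0, 1.699]
wrist_force: [-0.7, 0.1, 3.2]
width: 0.0258
finger_force: 30.0
```

Call:
arm_command --pt "0 0 -0.002 0" --pt "0 0 -0.002 0"

```text
time: 11.05
tool_pos: [0.593, 0.2869, 0.0737]
ee_rot: [3.14, -0.0, 1.699]
wrist_force: [-3.6, -0.8, 6.7]
width: 0.0258
finger_force: 30.0
```

Call:
arm_command --pt "0 0 0.004 0" --pt "0 0 0.004 0" --pt "0 0 0.004 0" --pt "0 0 0.004 0" --pt "0 0 0.004 0" --pt "0 0 0.004 0" --pt "0 0 0.004 0" --pt "0 0 0.004 0" --claw 0.2

```text
time: 11.72
tool_pos: [0.5927, 0.2868, 0.0739]
ee_rot: [-3.142, 0.0, 1.699]
wrist_force: [1.2, 0.1, -0.9]
width: 0.0741
finger_force: 0.0
```

```bash
cat > see.py <<'E'
from rel import *
import sys
def run(f):
    im=shot('wrist',f);C=cam('wrist',f);h=cv2.cvtColor(im,cv2.COLOR_RGB2HSV)
    r=cv2.inRange(h,(0,150,60),(7,255,255))|cv2.inRange(h,(172,150,60),(180,255,255));n,l,s,c=cv2.connectedComponentsWithStats(r)
    for i in range(1,n):
        if s[i,4]>60:
            p=np.argwhere(l==i)[:,::-1].astype(np.float32);print('red',s[i],c[i],cv2.minAreaRect(p))
    R=Ro.from_euler('ZY',[a,-np.pi/6]).as_matrix()
    return im,C,lambda *p:proj(C,S0+R@(np.array(p)/1e3))[0]
if __name__=='__main__':
    im,C,P=run(sys.argv[1])
    for y in map(float,sys.argv[2:]):
        print('red end at y',y,[P(sx,y,sz).round(1).tolist() for sx,sz in((-13,13),(13,13),(13,-13),(-13,-13))])
E
python3 rel.py;python3 see.py w6 45
```

```text
t 11.7167 tcp [0.5927 0.2868 0.0739] rel lvl x,y,z 0.0071683904458230835 0.006939200632421099 -0.017075622592113038 yaw-97.36 -0.01944212479824614 w 0.0740612261268307 0.0 [ 1.184   0.0509 -0.8858] q6 0.23649755031327163
red [ 280  180   60   28 1215] [310.0082 192.9704] ((309.3448791503906, 193.137939453125), (59.26966094970703, 25.6715087890625), 7.765166282653809)
red end at y 45.0 [[272.7, 183.7], [312.5, 189.8], [335.4, 179.7], [298.4, 174.9]]
```

Wrist view numbers: the blank lies flush on the pads (top edge slope 7.8°, expected 8.7°) but about 4 mm up-slope. I nudge it down to the lips with the far finger.

Call:
arm_command --pt "-0.016 -0.002 -0.003 0" --pt "-0.032 -0.004 -0.006 0" --pt "-0.044 -0.006 -0.006 0" --pt "-0.05 -0.0065 -0.006 0" --pt "-0.05 -0.0065 -0.006 0"

```text
time: 12.18
tool_pos: [0.5667, 0.2836, 0.0712]
ee_rot: [-3.141, -0.0, 1.699]
wrist_force: [-0.2, 0.1, 0.3]
width: 0.0753
finger_force: 0.0
```

Call:
arm_command --pt "-0.004 -0.0005 0 0" --pt "-0.004 -0.0005 0 0"

```text
time: 12.35
tool_pos: [0.5656, 0.2834, 0.0713]
ee_rot: [3.141, -0.0, 1.699]
wrist_force: [0.6, 0.1, 0.5]
width: 0.0748
finger_force: 0.0
```

Call:
arm_command --pt "-0.004 -0.0005 0 0" --pt "-0.004 -0.0005 0 0"

```text
time: 12.52
tool_pos: [0.5636, 0.283, 0.0711]
ee_rot: [-3.142, -0.0, 1.699]
wrist_force: [0.2, 0.1, -0.5]
width: 0.0751
finger_force: 0.0
```

```bash
python3 rel.py;python3 see.py w7 45
```

```text
t 12.5167 tcp [0.5636 0.283  0.0711] rel lvl x,y,z -0.022185218023019832 0.006947342238786884 -0.01993783603900376 yaw-97.36 -0.02044382030653935 w 0.07507380560165904 0.0 [ 0.2201  0.0606 -0.4524] q6 0.24744510885447443
red [ 331  181   59   28 1231] [360.1503 194.117 ] ((359.502197265625, 194.23362731933594), (57.623374938964844, 25.309349060058594), 7.594643592834473)
red end at y 45.0 [[325.3, 185.0], [369.6, 191.2], [386.4, 180.9], [345.8, 175.9]]
```

Call:
arm_command --pt "-0.004 -0.0005 0 0" --pt "-0.004 -0.0005 0 0"

```text
time: 12.73
tool_pos: [0.5615, 0.2828, 0.071]
ee_rot: [-3.141, 0.0, 1.699]
wrist_force: [-0.3, 0.2, -0.7]
width: 0.0753
finger_force: 0.0
```

Call:
arm_command --pt "-0.004 -0.0005 0 0" --pt "-0.004 -0.0005 0 0"

```text
time: 12.9
tool_pos: [0.5595, 0.2825, 0.071]
ee_rot: [3.142, 0.0, 1.699]
wrist_force: [0.6, -0.0, 0.4]
width: 0.0753
finger_force: 0.0
```

Call:
arm_command --pt "-0.003 -0.0005 0 0" --pt "-0.003 -0.0005 0 0"

```text
time: 13.07
tool_pos: [0.559, 0.2825, 0.0717]
ee_rot: [3.139, -0.0, 1.699]
wrist_force: [2.3, 0.2, 0.0]
width: 0.0751
finger_force: 0.9
```

```bash
python3 rel.py;python3 see.py w8 45
```

```text
t 13.0667 tcp [0.559  0.2825 0.0717] rel lvl x,y,z -0.02679043907395062 0.006974311179168944 -0.01932773330139939 yaw-97.36 -0.020028232719511152 w 0.07505883884069692 0.909038046374917 [2.2908 0.2219 0.0379] q6 0.2495261479402556
red [ 334  180   58   28 1197] [362.6809 193.1846] ((362.1069641113281, 193.4475860595703), (57.160804748535156, 25.045024871826172), 7.594643592834473)
red end at y 45.0 [[333.7, 184.7], [378.5, 190.9], [394.2, 180.6], [353.2, 175.7]]
```

The blank is now against the lips (2.3 N contact, corners match the model). I raise the tool, shut the fingers and go round to the blank's plain end.

Call:
arm_command --pt "0.006 0 0.0 0" --pt "0.006 0 0.08 0" --pt "0.006 0 0.16 0" --pt "0.012 -0.06 0.18 0" --pt "0.02 -0.12 0.18 0" --pt "0.026 -0.157 0.18 0" --pt "0.026 -0.157 0.14 0" --pt "0.026 -0.157 0.08 0" --claw 1

```text
time: 13.78
tool_pos: [0.5739, 0.2031, 0.1149]
ee_rot: [3.134, -0.001, 1.697]
wrist_force: [0.4, 0.4, 0.4]
width: 0.0255
finger_force: 0.0
```

Call:
arm_command --pt "0 0 -0.05 0" --pt "0 0 -0.082 0" --pt "0 0 -0.082 0" --pt "0 0 -0.082 0" --pt "0 0 -0.082 0"

```text
time: 14.2
tool_pos: [0.5719, 0.2041, 0.0714]
ee_rot: [3.14, -0.0, 1.699]
wrist_force: [-0.8, -0.1, -0.5]
width: 0.0005
finger_force: 0.0
```

```bash
python3 rel.py;python3 see.py w9 45
```

```text
t 14.2 tcp [0.5719 0.2041 0.0714] rel lvl x,y,z -0.024058465992165698 -0.0724598802416701 -0.01962143071773706 yaw-97.36 -0.016236851095499105 w 0.0004612627791230674 0.0 [-0.8215 -0.069  -0.5173] q6 0.12111742428634534
red [ 330   24   67   25 1173] [362.9267  35.925 ] ((362.9745178222656, 35.277854919433594), (66.12840270996094, 23.52834129333496), 1.8778774738311768)
red end at y 45.0 [[330.0, 24.7], [381.7, 18.4], [399.3, 28.6], [352.5, 33.5]]
```

Call:
arm_command --pt "0.016 0.002 -0.003 0" --pt "0.032 0.004 -0.003 0" --pt "0.048 0.006 -0.003 0" --pt "0.048 0.006 -0.003 0" --pt "0.048 0.006 -0.003 0"

```text
time: 14.67
tool_pos: [0.5959, 0.2068, 0.0686]
ee_rot: [3.141, -0.0, 1.699]
wrist_force: [0.5, -0.0, 0.7]
width: 0.0003
finger_force: 0.0
```

Call:
arm_command --pt "-0.001 0.008 0 0" --pt "-0.002 0.016 0 0" --pt "-0.003 0.022 0 0" --pt "-0.003 0.022 0 0"

```text
time: 15.0
tool_pos: [0.5934, 0.2186, 0.0686]
ee_rot: [3.141, -0.0, 1.7]
wrist_force: [0.4, 0.3, -0.0]
width: 0.0007
finger_force: 0.0
```

```bash
python3 rel.py;python3 see.py w10 45
```

```text
t 15.0 tcp [0.5934 0.2186 0.0686] rel lvl x,y,z -0.0008713852233777145 -0.06074292585862002 -0.022376533457569514 yaw-97.36 0.03504827962022716 w 0.0006600651018251369 0.0 [ 0.4173  0.2721 -0.0465] q6 0.1341714605878514
red [ 282   40   70   23 1191] [316.508   51.0218] ((316.55316162109375, 50.37879180908203), (69.3561782836914, 21.365570068359375), 1.8778774738311768)
red end at y 45.0 [[282.2, 50.4], [329.5, 46.4], [353.6, 53.1], [310.3, 56.2]]
```

Call:
arm_command --pt "-0.0005 0.004 0 0" --pt "-0.001 0.008 0 0" --pt "-0.0015 0.012 0 0" --pt "-0.002 0.016 0 0" --pt "-0.002 0.016 0 0"

```text
time: 15.47
tool_pos: [0.5926, 0.2262, 0.0686]
ee_rot: [3.141, -0.0, 1.699]
wrist_force: [0.1, 0.0, -0.6]
width: 0.0005
finger_force: 0.1
```

Call:
arm_command --pt "-0.0005 0.004 0 0" --pt "-0.001 0.008 0 0" --pt "-0.001 0.008 0 0"

```text
time: 15.72
tool_pos: [0.5922, 0.2293, 0.0686]
ee_rot: [-3.142, 0.001, 1.699]
wrist_force: [-0.2, -4.1, 1.2]
width: 0.0007
finger_force: 1.6
```

```bash
python3 rel.py;python3 see.py w11 60
```

```text
t 15.7167 tcp [0.5922 0.2293 0.0686] rel lvl x,y,z -0.0006660719941999401 -0.05003504917126583 -0.0224133174709861 yaw-97.36 -0.02873595474740398 w 0.0006573966522611387 1.6194701939821243 [-0.1811 -4.1344  1.2242] q6 0.1530136359515314
red [ 282   40   69   24 1213] [315.7931  51.3677] ((316.06646728515625, 50.84050750732422), (68.45990753173828, 22.343273162841797), 1.7623910903930664)
red end at y 60.0 [[281.1, 40.7], [328.8, 35.9], [353.3, 43.8], [309.6, 47.6]]
```

Call:
arm_command --pt "-0.0005 0.004 0 0" --pt "-0.0005 0.004 0 0" --pt "-0.0005 0.004 0 0"

```text
time: 16.02
tool_pos: [0.592, 0.2314, 0.0686]
ee_rot: [3.142, 0.001, 1.699]
wrist_force: [0.2, -4.5, 2.0]
width: 0.0003
finger_force: 2.2
```

Call:
arm_command --pt "-0.0005 0.004 0 0" --pt "-0.0005 0.004 0 0" --pt "-0.0005 0.004 0 0"

```text
time: 16.27
tool_pos: [0.5918, 0.2334, 0.0686]
ee_rot: [3.142, 0.001, 1.699]
wrist_force: [-0.4, -5.1, 1.8]
width: 0.0004
finger_force: 2.5
```

Call:
arm_command --pt "-0.0003 0.002 0 0" --pt "-0.0003 0.002 0 0" --pt "-0.0003 0.002 0 0"

```text
time: 16.52
tool_pos: [0.5917, 0.2342, 0.0686]
ee_rot: [3.141, 0.001, 1.699]
wrist_force: [-0.1, -6.2, 1.7]
width: 0.0004
finger_force: 2.6
```

```bash
python3 rel.py;python3 see.py w12 60 64
```

```text
t 16.5167 tcp [0.5917 0.2342 0.0686] rel lvl x,y,z -0.0006116668147395149 -0.045115359017034014 -0.02239613865829393 yaw-97.36 -0.0344284942389379 w 0.00037744119278263844 2.640956863760948 [-0.0935 -6.17    1.7229] q6 0.160608084099063
red [ 282   40   69   24 1227] [316.0546  51.3651] ((316.0660095214844, 50.85587692260742), (68.45990753173828, 22.312517166137695), 1.7623910903930664)
red end at y 60.0 [[281.4, 51.9], [328.6, 48.0], [352.9, 54.4], [309.5, 57.4]]
red end at y 64.0 [[281.1, 42.9], [328.7, 38.2], [353.1, 45.8], [309.5, 49.5]]
```

Call:
arm_command --pt "-0.0003 0.002 0 0" --pt "-0.0003 0.002 0 0" --pt "-0.0003 0.002 0 0"

```text
time: 16.82
tool_pos: [0.5916, 0.2344, 0.0686]
ee_rot: [-3.142, 0.002, 1.698]
wrist_force: [0.1, -6.8, 2.0]
width: 0.0005
finger_force: 3.3
```

```bash
python3 rel.py;python3 see.py w13 64
```

```text
t 16.8167 tcp [0.5916 0.2344 0.0686] rel lvl x,y,z -0.0006286581021160177 -0.04485625383373969 -0.02238605270923505 yaw-97.36 -0.05477199103748376 w 0.00045695386045795116 3.340226747095585 [ 0.0658 -6.7871  2.0085] q6 0.16221546923840918
red [ 282   40   69   24 1225] [316.0122  51.3714] ((316.0660095214844, 50.85587692260742), (68.45990753173828, 22.312517166137695), 1.7623910903930664)
red end at y 64.0 [[281.0, 43.5], [328.6, 38.9], [353.1, 46.4], [309.4, 50.0]]
```

```bash
python3 - <<'E'
from see import *
h=cv2.cvtColor(cv2.imread('pics/w13.png'),cv2.COLOR_BGR2HSV);C=cam('wrist','w13');R=Ro.from_euler('ZY',[a,-np.pi/6]).as_matrix();P=lambda *p:proj(C,S0+R@(np.array(p)/1e3))[0]
for c in(300,315,325):print(c,[(r,*h[r,c].tolist()) for r in range(14,48,2)])
print('housing edge top',P(-10,69,17),P(10,69,17),'red top',P(-10,64,13),P(10,64,13),'brass top root',P(0,69,9))
E
```

```text
300 [(14, 67, 66, 66), (16, 67, 67, 65), (18, 69, 69, 63), (20, 66, 64, 64), (22, 66, 62, 62), (24, 65, 54, 57), (26, 63, 56, 55), (28, 57, 52, 54), (30, 60, 45, 51), (32, 34, 70, 58), (34, 17, 130, 96), (36, 17, 133, 96), (38, 18, 124, 97), (40, 19, 130, 94), (42, 9, 161, 100), (44, 2, 188, 118), (46, 2, 181, 121)]
315 [(14, 70, 71, 65), (16, 67, 67, 65), (18, 62, 60, 68), (20, 70, 71, 65), (22, 66, 61, 59), (24, 63, 53, 58), (26, 63, 56, 55), (28, 60, 57, 49), (30, 22, 95, 62), (32, 18, 137, 123), (34, 18, 137, 121), (36, 18, 135, 123), (38, 18, 131, 125), (40, 16, 141, 121), (42, 3, 179, 120), (44, 2, 181, 120), (46, 2, 175, 121)]
325 [(14, 67, 69, 67), (16, 69, 73, 66), (18, 67, 69, 67), (20, 68, 66, 62), (22, 70, 66, 58), (24, 68, 55, 56), (26, 53, 59, 52), (28, 60, 44, 52), (30, 39, 62, 58), (32, 18, 135, 106), (34, 17, 133, 111), (36, 17, 133, 111), (38, 18, 137, 110), (40, 8, 165, 116), (42, 2, 177, 121), (44, 3, 177, 121), (46, 2, 176, 123)]
housing edge top [280.743   29.8998] [318.2002  25.3735] red top [286.1383  43.008 ] [322.7228  39.4609] brass top root [308.3118  30.713 ]
```

Red end home: brass directly meets the red face, only about 4.5 mm of brass shows ahead of the housing, and the tool stalled at the stop. Now I retract and prepare to lift the blank out.

Call:
arm_command --pt "0.0005 -0.004 0 0" --pt "0.001 -0.008 0 0" --pt "0.0015 -0.013 0 0" --pt "0.002 -0.018 0 0" --pt "0.003 -0.026 0 0" --pt "0.006 -0.048 0 0" --pt "-0.02 -0.051 0 0" --pt "-0.046 -0.055 0 0" --claw 1

```text
time: 17.53
tool_pos: [0.5686, 0.2075, 0.0682]
ee_rot: [3.142, -0.0, 1.698]
wrist_force: [-1.4, 1.1, -0.5]
width: 0.0003
finger_force: 0.0
```

Call:
arm_command --pt "0 0 0.06 0" --pt "0 0 0.14 0" --pt "-0.008 0.06 0.16 0" --pt "-0.016 0.12 0.16 0" --pt "-0.017 0.137 0.16 0" --pt "-0.017 0.137 0.16 0" --pt "-0.017 0.137 0.16 0" --pt "-0.017 0.137 0.16 0" --claw 0

```text
time: 18.2
tool_pos: [0.5597, 0.2754, 0.1474]
ee_rot: [-3.14, 0.001, 1.698]
wrist_force: [0.3, 0.6, -0.3]
width: 0.0505
finger_force: 0.0
```

```bash
python3 rel.py;python3 see.py w14 50 56
```

```text
t 18.2 tcp [0.5597 0.2754 0.1474] rel lvl x,y,z -0.026993599115566702 -0.00013905151362811818 0.05642256589305095 yaw-97.36 -0.06742063494402828 w 0.05046066802219278 0.0 [ 0.319   0.5785 -0.257 ] q6 0.23949500218169728
red [331 137  43  13 473] [352.0275 142.704 ] ((352.0, 143.0), (12.0, 42.0), 90.0)
red end at y 50.0 [[330.0, 144.6], [361.8, 147.0], [374.9, 142.9], [345.0, 141.0]]
red end at y 56.0 [[330.1, 136.6], [362.1, 138.6], [375.2, 135.2], [345.2, 133.6]]
```

Call:
arm_command --pt "0.007 0.001 0 0" --pt "0.007 0.001 0 0" --pt "0.007 0.001 0 0" --pt "0.007 0.001 -0.01 0" --pt "0.007 0.001 -0.05 0" --pt "0.007 0.001 -0.1 0" --pt "0.007 0.001 -0.1 0" --pt "0.007 0.001 -0.1 0"

```text
time: 18.92
tool_pos: [0.562, 0.2767, 0.0965]
ee_rot: [-3.137, 0.001, 1.699]
wrist_force: [0.0, 0.2, 1.3]
width: 0.0938
finger_force: 0.0
```

Call:
arm_command --pt "0 0 -0.02 0" --pt "0 0 -0.04 0" --pt "0 0 -0.06 0" --pt "0 0 -0.08 0" --pt "0 0 -0.08 0"

```text
time: 19.33
tool_pos: [0.5617, 0.2766, 0.0554]
ee_rot: [-3.137, 0.001, 1.699]
wrist_force: [-0.5, -0.7, 0.2]
width: 0.0944
finger_force: 0.0
```

Call:
arm_command --pt "0.012 0.0015 0 0" --pt "0.024 0.003 0 0" --pt "0.036 0.0045 0 0" --pt "0.046 0.006 0 0" --pt "0.046 0.006 0 0"

```text
time: 19.75
tool_pos: [0.588, 0.2805, 0.059]
ee_rot: [3.14, -0.0, 1.698]
wrist_force: [-0.3, 0.5, -0.4]
width: 0.094
finger_force: 0.0
```

```bash
python3 rel.py
```

```text
t 19.75 tcp [0.588  0.2805 0.059 ] rel lvl x,y,z 0.0017228714093343509 0.0012520782925113372 -0.03195790928254212 yaw-97.36 -0.0464506087541281 w 0.09401021109665568 0.0 [-0.288   0.4505 -0.3621] q6 0.23048149975806237
```

Call:
arm_command --pt "-0.001 0 0 0" --pt "-0.002 0 0 0" --pt "-0.002 0 0 0" --pt "-0.002 0 0 0" --pt "-0.002 0 0 0" --pt "-0.002 0 0 0" --pt "-0.002 0 0 0" --pt "-0.002 0 0 0" --claw 1

```text
time: 20.42
tool_pos: [0.5853, 0.2803, 0.0586]
ee_rot: [3.141, 0.0, 1.699]
wrist_force: [0.3, -0.2, 0.2]
width: 0.0442
finger_force: 0.0
```

Call:
arm_command --pt "0 0 0 0" --pt "0 0 0 0" --pt "0 0 0 0" --pt "0 0 0 0"

```text
time: 20.75
tool_pos: [0.5845, 0.2802, 0.0587]
ee_rot: [-3.14, 0.0, 1.699]
wrist_force: [-3.3, -0.9, 2.1]
width: 0.0334
finger_force: 30.0
```

```bash
python3 rel.py; python3 see.py w15 50 56
```

```text
t 20.75 tcp [0.5845 0.2802 0.0587] rel lvl x,y,z -0.0018688074137780915 0.001436764081184736 -0.032349865501345124 yaw-97.36 -0.00883607751710258 w 0.0334128278604401 30.00025637447834 [-3.3029 -0.8986  2.1367] q6 0.23113413067862035
red [ 286  157   67   24 1185] [319.1814 168.2304] ((319.0, 168.5), (23.0, 66.0), 90.0)
red end at y 50.0 [[285.5, 170.9], [330.8, 176.6], [353.9, 167.2], [312.2, 162.7]]
red end at y 56.0 [[285.2, 159.1], [330.9, 164.0], [354.2, 156.0], [312.1, 152.2]]
```

Held on its edges (33 mm wide, tilted about 20°). I lift it, back out, and go to the bench spot (0.43,0.22), turning -90°.

Call:
arm_command --pt "0 0 0.012 0" --pt "0 0 0.025 0" --pt "0 0 0.038 0" --pt "-0.012 -0.0015 0.038 0" --pt "-0.03 -0.004 0.038 0" --pt "-0.052 -0.007 0.038 0" --pt "-0.052 -0.007 0.07 0" --pt "-0.052 -0.007 0.12 0"

```text
time: 21.47
tool_pos: [0.5557, 0.2758, 0.1148]
ee_rot: [-3.133, 0.002, 1.699]
wrist_force: [0.7, -0.3, -0.9]
width: 0.0334
finger_force: 30.0
```

```bash
python3 rel.py
```

```text
t 21.4667 tcp [0.5557 0.2758 0.1148] rel lvl x,y,z -0.030994497964725594 0.0007431381910569688 0.023830461663137043 yaw-97.36 0.0052964032091438185 w 0.033400623643517126 29.999082013964653 [ 0.6994 -0.3462 -0.9117] q6 0.24074177877657535
```

Call:
arm_command --pt "0 0 0.08 0" --pt "0 0 0.12 -0.04" --pt "-0.06 -0.02 0.12 -0.1" --pt "-0.12 -0.05 0.12 -0.16" --pt "-0.18 -0.08 0.12 -0.22" --pt "-0.24 -0.1 0.12 -0.28" --pt "-0.256 -0.11 0.1 -0.34" --pt "-0.256 -0.11 0.04 -0.4"

```text
time: 22.13
tool_pos: [0.432, 0.2222, 0.1436]
ee_rot: [3.136, -0.01, 0.859]
wrist_force: [1.4, -0.3, -0.5]
width: 0.0332
finger_force: 30.0
```

```bash
python3 rel.py
```

```text
t 22.1333 tcp [0.432  0.2222 0.1436] rel lvl x,y,z -0.1605357524306923 -0.03651017966916777 0.05257799848792297 yaw-97.36 -48.11757497870068 w 0.033181411450337386 29.99359667301178 [ 1.3608 -0.302  -0.5183] q6 1.0698687403566634
```

Call:
arm_command --pt "0 0 -0.04 -0.06" --pt "0 0 -0.1 -0.12" --pt "0 0 -0.16 -0.18" --pt "0 0 -0.2 -0.24" --pt "0 0 -0.24 -0.3" --pt "0 0 -0.27 -0.348" --pt "0 0 -0.28 -0.348" --pt "0 0 -0.28 -0.348"

```text
time: 22.8
tool_pos: [0.4294, 0.2212, -0.0031]
ee_rot: [3.141, 0.004, 0.139]
wrist_force: [-0.2, 0.2, -0.2]
width: 0.0333
finger_force: 30.0
```

Call:
arm_command --pt "0 0 -0.01 0" --pt "0 0 -0.016 0" --pt "0 0 -0.02 0" --pt "0 0 -0.02 0"

```text
time: 23.13
tool_pos: [0.4316, 0.2219, -0.0112]
ee_rot: [-3.142, -0.001, 0.137]
wrist_force: [-0.0, -0.5, -0.8]
width: 0.0333
finger_force: 30.0
```

Call:
arm_command --pt "0 0 -0.005 0" --pt "0 0 -0.006 0" --pt "0 0 -0.006 0"

```text
time: 23.38
tool_pos: [0.4314, 0.2218, -0.0145]
ee_rot: [3.142, 0.0, 0.136]
wrist_force: [-0.6, 0.4, -0.4]
width: 0.0334
finger_force: 30.0
```

Call:
arm_command --pt "0 0 0 0" --pt "0 0 0 0" --pt "0 0 0 0" --pt "0 0 0 0" --pt "0 0 0 0" --pt "0 0 0 0" --pt "0 0 0 0" --pt "0 0 0 0" --claw 0

```text
time: 24.05
tool_pos: [0.4314, 0.2218, -0.0145]
ee_rot: [3.142, 0.0, 0.136]
wrist_force: [-0.1, -0.1, 0.1]
width: 0.0832
finger_force: 0.0
```

```bash
python3 rel.py; python3 - <<'E'
from see import *
im,C,P=run('w16');p=np.load('pics/w16.npy');R=Ro.from_euler('xyz',p[3:]).as_matrix()
h=cv2.cvtColor(im,cv2.COLOR_RGB2HSV)
E
```

```text
t 24.05 tcp [ 0.4314  0.2218 -0.0145] rel lvl x,y,z -0.1611478386838811 -0.03684888515200822 -0.10545257394733425 yaw-97.36 -89.54860828193641 w 0.08319300452054837 0.0 [-0.0821 -0.0566  0.1212] q6 1.7925138501408755
red [ 310  154   54   23 1173] [336.2097 165.2464] ((336.5, 165.0), (22.0, 53.0), 90.0)
```

Call:
arm_command --pt "0 0 0.06 0" --pt "0 0 0.12 0" --pt "0 0 0.18 0.05" --pt "0 0 0.2 0.11" --pt "0 0 0.2 0.17" --pt "0 0 0.2 0.23" --pt "0 0 0.2 0.29" --pt "0 0 0.2 0.35"

```text
time: 24.77
tool_pos: [0.4315, 0.2218, 0.0857]
ee_rot: [3.141, -0.0, 0.872]
wrist_force: [1.0, 0.1, 1.1]
width: 0.0945
finger_force: 0.0
```

Call:
arm_command --pt "0 0 0 0.06" --pt "0 0 0 0.12" --pt "0 0 0 0.18" --pt "0 0 0 0.24" --pt "0 0 0 0.3" --pt "0 0 0 0.36" --pt "0 0 0 0.42" --pt "0 0 0 0.48"

```text
time: 25.43
tool_pos: [0.4314, 0.2218, 0.0855]
ee_rot: [-3.142, 0.0, 1.872]
wrist_force: [0.2, -0.2, -0.5]
width: 0.094
finger_force: 0.0
```

Call:
arm_command --pt "0 0 0 0.06" --pt "0 0 0 0.12" --pt "0 0 0 0.18" --pt "0 0 0 0.24" --pt "0 0 0 0.3" --pt "0 0 0 0.36" --pt "0 0 0 0.42" --pt "0 0 0 0.48"

```text
time: 26.1
tool_pos: [0.4313, 0.2218, 0.0855]
ee_rot: [3.142, -0.0, 2.872]
wrist_force: [-0.7, -0.5, 0.0]
width: 0.0941
finger_force: 0.0
```

```bash
python3 rel.py; python3 - <<'E'
from see import *
for f in('w16',):
    C=cam('wrist',f);print(onz(C,[(310,154),(363,154),(310,176),(363,176)],.026)[:,:2])
im=shot('top','top3');C=cam('top')
h=cv2.cvtColor(im,cv2.COLOR_RGB2HSV);r=cv2.inRange(h,(0,150,110),(5,255,255))|cv2.inRange(h,(172,150,110),(180,255,255));n,l,s,c=cv2.connectedComponentsWithStats(r)
for i in range(1,n):
    if s[i,4]>5: print(s[i],c[i],onz(C,c[i],.02)[0])
E
```

```text
t 26.1 tcp [0.4313 0.2218 0.0855] rel lvl x,y,z -0.1612034076743718 -0.03686447230073436 -0.005524306729787404 yaw-97.36 67.20726869420729 w 0.0941120116702659 0.0 [-0.7131 -0.475   0.0477] q6 -0.9435391655039863
[[0.4871 0.2344]
 [0.4907 0.2088]
 [0.4762 0.233 ]
 [0.4798 0.2069]]
[142 193   8   7  20] [145.3 195.8] [0.5858 0.5606 0.02  ]
[468 236   3   9  20] [468.95 239.65] [ 0.4742 -0.3755  0.02  ]
[181 260   9   6  27] [185.     262.6667] [0.3973 0.4328 0.02  ]
```

Call:
arm_command --pt "0.004 -0.005 0 0.06" --pt "0.01 -0.015 0 0.12" --pt "0.01 -0.015 -0.03 0.18" --pt "0.01 -0.015 -0.08 0.193" --pt "0.01 -0.015 -0.13 0.193" --pt "0.01 -0.015 -0.17 0.193" --pt "0.01 -0.015 -0.19 0.193" --pt "0.01 -0.015 -0.2 0.193"

```text
time: 26.82
tool_pos: [0.435, 0.2138, -0.0163]
ee_rot: [-3.141, -0.003, -3.015]
wrist_force: [0.6, -0.1, -0.2]
width: 0.0937
finger_force: 0.0
```

Call:
arm_command --pt "0 0 0 0" --pt "0 0 0 0" --pt "0 0 0 0" --pt "0 0 0 0" --pt "0 0 0 0" --pt "0 0 0 0" --pt "0 0 0 0" --pt "0 0 0 0" --claw 1

```text
time: 27.48
tool_pos: [0.4366, 0.2144, -0.0142]
ee_rot: [3.141, 0.0, -3.013]
wrist_force: [0.4, -0.4, -0.8]
width: 0.0441
finger_force: 0.0
```

Call:
arm_command --pt "0 0 0 0" --pt "0 0 0 0" --pt "0 0 0 0" --pt "0 0 0 0"

```text
time: 27.82
tool_pos: [0.4364, 0.2143, -0.0145]
ee_rot: [3.142, -0.0, -3.013]
wrist_force: [0.1, -0.3, 0.2]
width: 0.0255
finger_force: 30.0
```

```bash
python3 rel.py; python3 - <<'E'
from see import *
p=np.load('pics/w16.npy')
im,C,P=run('w17')
E
```

```text
t 27.8167 tcp [ 0.4364  0.2143 -0.0145] rel lvl x,y,z -0.1571749772873236 -0.044948906568051096 -0.10548668091109953 yaw-97.36 -269.98582095603587 w 0.025498482545877617 29.996948540210724 [ 0.0692 -0.2909  0.2093] q6 -1.359763937010193
red [298 330  45   6 253] [320.1146 332.6482] ((320.0, 332.5), (5.0, 44.0), 90.0)
```

Call:
arm_command --pt "0 0 0.06 0" --pt "0 0 0.14 0" --pt "0 0 0.22 -0.05" --pt "0.04 0.02 0.3 -0.11" --pt "0.1 0.05 0.329 -0.17" --pt "0.14 0.08 0.329 -0.23" --pt "0.14 0.113 0.329 -0.29" --pt "0.14 0.113 0.329 -0.35"

```text
time: 28.53
tool_pos: [0.5073, 0.2732, 0.1498]
ee_rot: [3.14, -0.001, 2.536]
wrist_force: [0.8, -0.3, -0.1]
width: 0.0258
finger_force: 30.0
```

Call:
arm_command --pt "0 0 0 -0.06" --pt "0 0 0 -0.12" --pt "0 0 0 -0.18" --pt "0 0 0 -0.24" --pt "0 0 0 -0.3" --pt "0 0 0 -0.36" --pt "0.06 0 0 -0.4" --pt "0.114 0 0 -0.4"

```text
time: 29.2
tool_pos: [0.5631, 0.271, 0.1498]
ee_rot: [-3.141, 0.0, 1.701]
wrist_force: [0.5, 0.1, 0.1]
width: 0.0257
finger_force: 30.0
```

```bash
python3 rel.py; python3 - <<'E'
from see import *
im,C,P=run('w18')
h=cv2.cvtColor(im,cv2.COLOR_RGB2HSV)
p=np.load('pics/w18.npy');R=Ro.from_euler('xyz',p[3:]).as_matrix()
print('plain end top pred',[proj(C,p[:3]+R@[e,0,-.041])[0] for e in(.046,.05,.054)])
print([(r,*h[r,317].tolist()) for r in range(140,220,3)])
E
```

```text
t 29.2 tcp [0.5631 0.271  0.1498] rel lvl x,y,z -0.024207734671535756 -0.004957903368093518 0.058801035768463655 yaw-97.36 0.09889736593103748 w 0.02574322253175452 29.997964203357697 [0.54   0.0691 0.076 ] q6 0.22764754997075878
red [298 330  45   6 252] [320.1905 332.6587] ((320.0, 332.5), (5.0, 44.0), 90.0)
plain end top pred [array([317.0287, 177.564 ]), array([317.0099, 169.6513]), array([316.9909, 161.6253])]
[(140, 16, 98, 140), (143, 17, 99, 142), (146, 17, 101, 139), (149, 17, 98, 141), (152, 16, 98, 143), (155, 17, 98, 141), (158, 16, 99, 144), (161, 17, 99, 142), (164, 17, 98, 127), (167, 16, 106, 113), (170, 17, 109, 105), (173, 17, 103, 111), (176, 17, 106, 128), (179, 16, 108, 128), (182, 17, 109, 129), (185, 16, 109, 131), (188, 16, 108, 130), (191, 17, 102, 130), (194, 16, 104, 130), (197, 16, 108, 130), (200, 15, 106, 130), (203, 17, 107, 129), (206, 16, 105, 129), (209, 17, 104, 132), (212, 16, 103, 131), (215, 16, 106, 130), (218, 16, 105, 131)]
```

Call:
arm_command --pt "0 0 -0.05 0" --pt "0 0 -0.1 0" --pt "0 0 -0.135 0" --pt "0 0 -0.146 0" --pt "0 0 -0.146 0" --pt "0.016 0.002 -0.146 0" --pt "0.032 0.004 -0.146 0" --pt "0.048 0.006 -0.146 0"

```text
time: 29.92
tool_pos: [0.5896, 0.2744, 0.0793]
ee_rot: [3.137, -0.001, 1.703]
wrist_force: [0.1, -0.4, -0.9]
width: 0.0257
finger_force: 30.0
```

Call:
arm_command --pt "0.006 0.001 0 0" --pt "0.012 0.0015 0 0" --pt "0.012 0.0015 -0.003 0" --pt "0.012 0.0015 -0.006 0" --pt "0.012 0.0015 -0.006 0"

```text
time: 30.33
tool_pos: [0.5933, 0.2745, 0.074]
ee_rot: [-3.142, 0.0, 1.703]
wrist_force: [0.0, -0.4, -0.4]
width: 0.0256
finger_force: 30.0
```

Call:
arm_command --pt "0 0 -0.002 0" --pt "0 0 -0.002 0"

```text
time: 30.5
tool_pos: [0.5934, 0.2746, 0.0738]
ee_rot: [3.141, 0.0, 1.703]
wrist_force: [-1.0, -0.7, 1.5]
width: 0.0256
finger_force: 30.0
```

```bash
python3 rel.py
```

```text
t 30.5 tcp [0.5934 0.2746 0.0738] rel lvl x,y,z 0.006308283408578355 -0.0052786407515676365 -0.017172512624369585 yaw-97.36 0.20630572902487643 w 0.025556811552819518 29.997507333755493 [-0.9874 -0.7064  1.533 ] q6 0.21475267373959261
```

Contact at the same height as before, so I release it (it tips flush onto the pads) and nudge it to the lips as before.

Call:
arm_command --pt "0 0 0.002 0" --pt "0 0 0.002 0" --pt "0 0 0.002 0" --pt "0 0 0.002 0" --pt "0 0 0.002 0" --pt "0 0 0.002 0" --pt "0 0 0.002 0" --pt "0 0 0.002 0" --claw 0.2

```text
time: 31.17
tool_pos: [0.5935, 0.2746, 0.074]
ee_rot: [3.141, -0.0, 1.703]
wrist_force: [0.4, 0.5, -0.3]
width: 0.0738
finger_force: 0.0
```

Call:
arm_command --pt "-0.016 -0.002 -0.003 -0.001" --pt "-0.032 -0.004 -0.006 -0.001" --pt "-0.044 -0.006 -0.006 -0.001" --pt "-0.056 -0.0075 -0.006 -0.001" --pt "-0.06 -0.008 -0.006 -0.001" --pt "-0.06 -0.008 -0.006 -0.001"

```text
time: 31.67
tool_pos: [0.5627, 0.2706, 0.0714]
ee_rot: [3.141, -0.0, 1.701]
wrist_force: [-0.3, -0.1, -0.1]
width: 0.0752
finger_force: 0.0
```

Call:
arm_command --pt "-0.004 -0.0005 0 0" --pt "-0.004 -0.0005 0 0"

```text
time: 31.83
tool_pos: [0.5613, 0.2703, 0.0712]
ee_rot: [3.141, -0.0, 1.701]
wrist_force: [-0.4, 1.1, -0.9]
width: 0.075
finger_force: 0.0
```

Call:
arm_command --pt "-0.003 -0.0005 0 0" --pt "-0.003 -0.0005 0 0"

```text
time: 32.0
tool_pos: [0.5607, 0.2702, 0.0715]
ee_rot: [3.14, -0.0, 1.701]
wrist_force: [1.6, -0.2, 0.8]
width: 0.0753
finger_force: 0.6
```

```bash
python3 rel.py; python3 see.py w19 42
```

```text
t 32.0 tcp [0.5607 0.2702 0.0715] rel lvl x,y,z -0.026706616574940827 -0.005426241482557677 -0.019527742947722693 yaw-97.36 0.07344278074445754 w 0.07532874562949911 0.6345927994698286 [ 1.6341 -0.1704  0.8258] q6 0.22840890219428922
red [331 308  53  28 551] [356.2831 324.3702] ((357.95562744140625, 323.6228332519531), (25.17928695678711, 53.396446228027344), 83.2901611328125)
red end at y 42.0 [[333.9, 168.1], [379.4, 173.2], [395.3, 164.8], [353.6, 160.7]]
```

Call:
arm_command --pt "-0.002 0 0 0" --pt "-0.002 0 0 0" --pt "0.006 0 0.0 0" --pt "0.006 0 0.08 0" --pt "0.006 0 0.16 0" --pt "0.014 -0.06 0.18 0" --pt "0.022 -0.12 0.18 0" --pt "0.023 -0.132 0.16 0" --claw 1

```text
time: 32.72
tool_pos: [0.5739, 0.201, 0.1553]
ee_rot: [3.134, 0.001, 1.698]
wrist_force: [-0.5, 0.2, 0.6]
width: 0.0253
finger_force: 0.0
```

Call:
arm_command --pt "0 0 -0.07 0" --pt "0 0 -0.14 0" --pt "0 0 -0.163 0" --pt "0 0 -0.163 0" --pt "0 0 -0.163 0" --pt "0 0 -0.163 0"

```text
time: 33.22
tool_pos: [0.5726, 0.2048, 0.0715]
ee_rot: [3.139, -0.001, 1.701]
wrist_force: [-0.1, 0.7, -0.8]
width: 0.0007
finger_force: 0.0
```

```bash
python3 rel.py; python3 see.py w20 42
```

```text
t 33.2167 tcp [0.5726 0.2048 0.0715] rel lvl x,y,z -0.023335296561558697 -0.0718104068080274 -0.019466520839279508 yaw-97.36 0.10648420608680453 w 0.0006951471610704351 0.0 [-0.1087  0.6761 -0.8451] q6 0.1198398078770232
red [328 210  57  24 684] [355.7442 222.0643] ((356.3369445800781, 222.56459045410156), (22.13254165649414, 56.6348991394043), 86.8201675415039)
red end at y 42.0 [[329.0, 33.2], [380.2, 27.7], [397.7, 36.8], [351.4, 41.0]]
```

Call:
arm_command --pt "0.016 0.002 -0.003 -0.001" --pt "0.032 0.004 -0.003 -0.001" --pt "0.0465 0.006 -0.003 -0.001" --pt "0.0465 0.006 -0.003 -0.001" --pt "0.0465 0.006 -0.003 -0.001"

```text
time: 33.68
tool_pos: [0.5953, 0.2071, 0.0681]
ee_rot: [3.141, -0.0, 1.698]
wrist_force: [0.1, 0.3, 0.5]
width: 0.0001
finger_force: 0.0
```

Call:
arm_command --pt "-0.0005 0.005 0 0" --pt "-0.001 0.01 0 0" --pt "-0.002 0.015 0 0" --pt "-0.0025 0.02 0 0" --pt "-0.003 0.025 0 0" --pt "-0.004 0.03 0 0" --pt "-0.0045 0.035 0 0" --pt "-0.0045 0.037 0 0"

```text
time: 34.35
tool_pos: [0.5923, 0.226, 0.0681]
ee_rot: [3.141, -0.0, 1.699]
wrist_force: [0.4, -0.7, 0.5]
width: 0.0006
finger_force: 0.2
```

Call:
arm_command --pt "-0.0005 0.004 0 0" --pt "-0.001 0.007 0 0" --pt "-0.001 0.007 0 0"

```text
time: 34.6
tool_pos: [0.5919, 0.2286, 0.068]
ee_rot: [-3.141, 0.001, 1.698]
wrist_force: [0.2, -2.3, 0.8]
width: 0.0001
finger_force: 1.2
```

```bash
python3 rel.py; python3 see.py w21 56
```

```text
t 34.6 tcp [0.5919 0.2286 0.068 ] rel lvl x,y,z -0.001087339793912308 -0.05069119065881332 -0.022956953322345097 yaw-97.36 -0.0445111489448351 w 7.741872412632243e-05 1.219738181680441 [ 0.2025 -2.3441  0.84  ] q6 0.15226734172417894
red [289 220  59  25 703] [317.2276 233.4253] ((318.1866455078125, 233.59046936035156), (22.30413055419922, 58.3927116394043), 84.89783477783203)
red end at y 56.0 [[282.1, 48.2], [329.7, 44.0], [353.9, 50.9], [310.3, 54.2]]
```

Call:
arm_command --pt "-0.0005 0.004 0 0" --pt "-0.001 0.008 0 0" --pt "-0.001 0.008 0 0"

```text
time: 34.9
tool_pos: [0.5915, 0.2326, 0.0681]
ee_rot: [3.142, 0.001, 1.698]
wrist_force: [-0.3, -3.9, 1.4]
width: 0.0005
finger_force: 2.0
```

Call:
arm_command --pt "-0.0003 0.002 0 0" --pt "-0.0005 0.004 0 0" --pt "-0.0005 0.004 0 0"

```text
time: 35.15
tool_pos: [0.5912, 0.2344, 0.0681]
ee_rot: [-3.142, 0.001, 1.698]
wrist_force: [-0.4, -5.5, 0.2]
width: 0.0002
finger_force: 2.6
```

Call:
arm_command --pt "-0.0003 0.002 0 0" --pt "-0.0003 0.002 0 0" --pt "-0.0003 0.002 0 0" --pt "-0.0003 0.002 0 0"

```text
time: 35.48
tool_pos: [0.5912, 0.2344, 0.0681]
ee_rot: [-3.141, 0.003, 1.698]
wrist_force: [-0.1, -7.9, 0.6]
width: 0.0
finger_force: 3.5
```

```bash
python3 rel.py; python3 see.py w22 64; python3 - <<'E'
from see import *
h=cv2.cvtColor(cv2.imread('pics/w22.png'),cv2.COLOR_BGR2HSV)
for c in(300,315,325):print(c,[(r,*h[r,c].tolist()) for r in range(24,52,2)])
E
```

```text
t 35.4833 tcp [0.5912 0.2344 0.0681] rel lvl x,y,z -0.0010146139109047459 -0.044858002871660654 -0.022900987398387057 yaw-97.36 -0.08435599250536541 w 4.767142781698225e-05 3.5007675737142563 [-0.0926 -7.8863  0.5662] q6 0.16321428407696406
red [289 220  59  25 707] [317.3536 233.4286] ((318.4081115722656, 233.57070922851562), (22.30413055419922, 58.837371826171875), 84.89783477783203)
red end at y 64.0 [[281.6, 43.4], [329.4, 38.7], [353.8, 46.2], [310.0, 49.8]]
300 [(24, 65, 56, 59), (26, 64, 62, 58), (28, 63, 61, 50), (30, 60, 42, 49), (32, 42, 70, 55), (34, 18, 121, 82), (36, 19, 130, 86), (38, 18, 132, 93), (40, 18, 125, 98), (42, 17, 114, 101), (44, 17, 102, 112), (46, 17, 107, 112), (48, 16, 104, 115), (50, 17, 107, 110)]
315 [(24, 65, 54, 57), (26, 60, 57, 54), (28, 55, 60, 51), (30, 24, 84, 73), (32, 18, 137, 123), (34, 18, 138, 122), (36, 18, 135, 123), (38, 18, 133, 123), (40, 18, 125, 118), (42, 17, 107, 122), (44, 17, 104, 123), (46, 17, 105, 121), (48, 17, 104, 123), (50, 16, 103, 126)]
325 [(24, 64, 62, 58), (26, 54, 69, 52), (28, 63, 46, 50), (30, 34, 70, 58), (32, 18, 133, 109), (34, 18, 134, 112), (36, 18, 134, 112), (38, 18, 133, 111), (40, 16, 112, 116), (42, 16, 104, 118), (44, 17, 108, 116), (46, 17, 104, 118), (48, 17, 109, 117), (50, 16, 110, 118)]
```

The plain end is home at the same tool position as the red end, with the same amount of brass showing. I retract and pick the blank up again.

Call:
arm_command --pt "0.0005 -0.004 0 0" --pt "0.001 -0.008 0 0" --pt "0.0015 -0.013 0 0" --pt "0.002 -0.018 0 0" --pt "0.003 -0.026 0 0" --pt "0.006 -0.048 0 0" --pt "-0.02 -0.051 0 0" --pt "-0.046 -0.055 0 0"

```text
time: 36.2
tool_pos: [0.5683, 0.2081, 0.0679]
ee_rot: [3.141, -0.001, 1.698]
wrist_force: [-0.5, -0.1, 0.3]
width: 0.0004
finger_force: 0.0
```

Call:
arm_command --pt "0 0 0.06 0" --pt "0 0 0.14 0" --pt "-0.006 0.06 0.16 0" --pt "-0.012 0.12 0.16 0" --pt "-0.012 0.139 0.16 0" --pt "-0.012 0.139 0.16 0" --pt "-0.012 0.139 0.16 0" --pt "-0.012 0.139 0.16 0" --claw 0

```text
time: 36.87
tool_pos: [0.5618, 0.2768, 0.147]
ee_rot: [-3.14, 0.001, 1.698]
wrist_force: [-0.7, 0.8, 0.1]
width: 0.0505
finger_force: 0.0
```

```bash
python3 rel.py; python3 - <<'E'
from see import *
im=shot('top','top4')[:,:,::-1];C=cam('top');S=cam('side');sd=shot('side','side4')[:,:,::-1]
m=np.zeros((600,800,3),np.uint8)
m[:600,:400]=cv2.resize(im[90:255,395:505],(400,600),interpolation=3)
m[:600,400:]=cv2.resize(sd[275:395,285:365],(400,600),interpolation=3)
cv2.imwrite('pics/m4.png',m)
E
```

```text
t 36.8667 tcp [0.5618 0.2768 0.147 ] rel lvl x,y,z -0.024779607558887747 0.0009420878003692486 0.05595863175790211 yaw-97.36 -0.07966591943998935 w 0.05046125478129303 0.0 [-0.6815  0.7861  0.1289] q6 0.2405128714381647
```

View pics/m4.png

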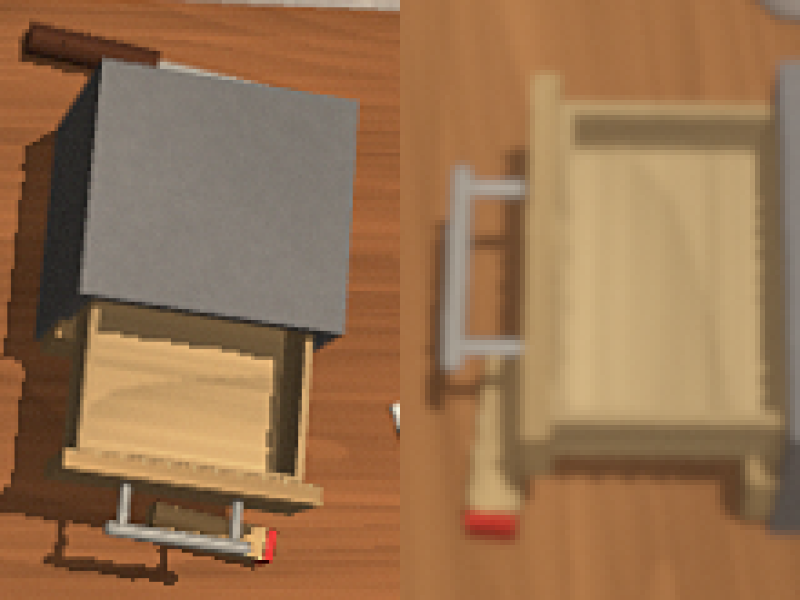

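Top and side crops: the drawer handle runs (424,235)–(465,241) in the top view and (297,308)–(295,349) in the side view. The cabinet-top corners are at (417,171), (489,182), (493,118) and (423,107), and the drawer is open and empty.

```bash
python3 - <<'E'
from h import *
np.set_printoptions(precision=4,suppress=True)
T=cam('top');S=cam('side')
def t2(a,b):
    o,d=ray(T,a);o2,d2=ray(S,b);return tri([(o,d[0]),(o2,d2[0])])
print('handle mid',t2((444.5,238.3),(296.2,328.6)));print('ends',t2((424.4,235.2),(297,308.4)),t2((464.6,241.3),(295.4,348.6)))
hz=onz(T,[(424.4,235.2),(464.6,241.3),(444.5,238.3)],.114);print('handle at z',hz)
c=onz(T,[(417,170.6),(489.3,181.6),(493.2,117.5),(423.3,106.5)],.15);print('cab top',c)
ang=lambda v:np.degrees(np.arctan2(v[1],v[0]))
print('yaws',ang(c[0]-c[1])-90,ang(c[3]-c[2])-90,ang(c[3]-c[0]),ang(c[2]-c[1]),ang(hz[0]-hz[1])-90)
psi=np.radians(np.mean([ang(c[0]-c[1])-90,ang(c[3]-c[0]),ang(c[2]-c[1]),ang(hz[0]-hz[1])-90]))
ux=np.array([np.cos(psi),np.sin(psi),0]);uy=np.array([-np.sin(psi),np.cos(psi),0])
fl=hz[2]+.134*ux;fl[2]=.085;print('psi',np.degrees(psi),'floor',fl,'front edge of cabinet rel floor x',((c[0]+c[1])/2-fl)@ux,'opening',((c[0]+c[1])/2-fl)@ux+.084,'y of cab centre rel',((c.mean(0))-fl)@uy)
# front panel
fp=onz(T,[(395+62/3.636,90+450/3.636),(395+322/3.636,90+487/3.636)],.137);print('front inner top rel',(fp-fl)@ux,(fp-fl)@uy)
print('floor centre px side',proj(S,fl),'walls',proj(S,fl+.0775*uy+[0,0,.043]))
np.save('dr.npy',np.r_[fl,psi])
E
```

```text
handle mid (array([ 0.4681, -0.2729,  0.1113]), [np.float64(0.0010735767990379993), np.float64(0.0010735767990380104)])
ends (array([ 0.4752, -0.2181,  0.1123]), [np.float64(0.0006051797283106951), np.float64(0.0006051797283107088)]) (array([ 0.461 , -0.3265,  0.1151]), [np.float64(0.001907360303708069), np.float64(0.0019073603037080063)])
handle at z [[ 0.4744 -0.2177  0.114 ]
 [ 0.4593 -0.3272  0.114 ]
 [ 0.4667 -0.2722  0.114 ]]
cab top [[ 0.6415 -0.1936  0.15  ]
 [ 0.6161 -0.3905  0.15  ]
 [ 0.7992 -0.4153  0.15  ]
 [ 0.8236 -0.2181  0.15  ]]
yaws -7.349992278962233 -7.079117624515703 -7.662647407727608 -7.7057255007926075 -7.87423138965147
psi -7.64814914428348 floor [ 0.5995 -0.29    0.085 ] front edge of cabinet rel floor x 0.029257265497187546 opening 0.11325726549718755 y of cab centre rel 0.0018133133287798909
front inner top rel [-0.0858 -0.0842] [ 0.0994 -0.095 ]
floor centre px side [[347.7164 333.5995]] walls [[348.1946 298.8313]]
```

Call:
arm_command --pt "0.004 0.0 0 0" --pt "0.004 0.0 0 0" --pt "0.004 0.0 0 0" --pt "0.004 0.0 -0.01 0" --pt "0.004 0.0 -0.05 0" --pt "0.004 0.0 -0.1 0" --pt "0.004 0.0 -0.1 0" --pt "0.004 0.0 -0.1 0"

```text
time: 37.63
tool_pos: [0.5626, 0.2775, 0.0959]
ee_rot: [-3.137, 0.001, 1.699]
wrist_force: [0.5, -0.2, -0.0]
width: 0.0939
finger_force: 0.0
```

```bash
python3 rel.py; python3 see.py w23 56
```

```text
t 37.6333 tcp [0.5626 0.2775 0.0959] rel lvl x,y,z -0.023914838520751772 0.0015518774822937396 0.004918237666553277 yaw-97.36 -0.039859396827992555 w 0.09393079175174161 0.0 [ 0.4981 -0.2479 -0.0249] q6 0.24010179399094853
red [327 280  47  24 430] [349.3791 293.    ] ((350.7835388183594, 293.20831298828125), (21.460552215576172, 47.0273551940918), 83.79655456542969)
red end at y 56.0 [[327.5, 148.7], [367.5, 152.0], [383.2, 146.5], [346.2, 143.9]]
```

Call:
arm_command --pt "0 0 -0.02 0" --pt "0 0 -0.04 0" --pt "0 0 -0.06 0" --pt "0 0 -0.077 0" --pt "0 0 -0.077 0" --pt "0.014 0.002 -0.077 0" --pt "0.028 0.004 -0.077 0" --pt "0.044 0.006 -0.077 0"

```text
time: 38.35
tool_pos: [0.5873, 0.2814, 0.0604]
ee_rot: [3.14, -0.0, 1.699]
wrist_force: [-0.4, 0.2, 0.4]
width: 0.0939
finger_force: 0.0
```

Call:
arm_command --pt "0 0 0 0" --pt "0 0 0 0" --pt "0 0 0 0" --pt "0 0 0 0" --pt "0 0 0 0" --pt "0 0 0 0" --pt "0 0 0 0" --pt "0 0 0 0" --claw 1

```text
time: 39.02
tool_pos: [0.5859, 0.2811, 0.0596]
ee_rot: [3.141, -0.0, 1.699]
wrist_force: [-0.6, -0.1, -0.1]
width: 0.0445
finger_force: 0.0
```

Call:
arm_command --pt "0 0 0 0" --pt "0 0 0 0" --pt "0 0 0 0" --pt "0 0 0 0"

```text
time: 39.35
tool_pos: [0.5844, 0.2809, 0.0596]
ee_rot: [-3.138, 0.0, 1.699]
wrist_force: [-5.3, -1.6, 3.3]
width: 0.033
finger_force: 30.0
```

```bash
python3 rel.py; python3 see.py w24 56
```

```text
t 39.35 tcp [0.5844 0.2809 0.0596] rel lvl x,y,z -0.0018370313521002117 0.0021542774540167977 -0.03138249952572958 yaw-97.36 -0.021024225949048514 w 0.03300226966425194 30.00061333179474 [-5.2949 -1.5857  3.3342] q6 0.23226475733952928
red [291 311  56  25 492] [316.7256 327.6402] ((319.402587890625, 325.705078125), (21.447040557861328, 56.874237060546875), 81.72411346435547)
red end at y 56.0 [[285.2, 160.2], [330.6, 165.1], [353.9, 157.1], [312.1, 153.2]]
```

Call:
arm_command --pt "0 0 0.012 0" --pt "0 0 0.025 0" --pt "0 0 0.036 0" --pt "-0.012 -0.0015 0.036 0" --pt "-0.03 -0.004 0.036 0" --pt "-0.052 -0.007 0.036 0" --pt "-0.056 -0.007 0.07 0" --pt "-0.056 -0.007 0.14 0"

```text
time: 40.07
tool_pos: [0.5529, 0.2761, 0.1236]
ee_rot: [-3.129, 0.003, 1.699]
wrist_force: [1.2, -0.5, -0.5]
width: 0.0332
finger_force: 30.0
```

Call:
arm_command --pt "0 0 0.08 0" --pt "0 0 0.16 0" --pt "0 -0.02 0.24 0" --pt "0 -0.09 0.25 -0.02" --pt "0 -0.17 0.25 -0.04" --pt "0 -0.25 0.25 -0.06" --pt "0 -0.33 0.25 -0.08" --pt "0 -0.41 0.25 -0.1"

```text
time: 40.73
tool_pos: [0.5569, 0.0712, 0.2544]
ee_rot: [3.141, 0.0, 1.488]
wrist_force: [0.5, 0.6, -1.1]
width: 0.0334
finger_force: 30.0
```

Call:
arm_command --pt "0 -0.08 0 -0.025" --pt "0.01 -0.16 0 -0.025" --pt "0.02 -0.24 0 -0.025" --pt "0.03 -0.32 0 -0.025" --pt "0.036 -0.4 0 -0.025" --pt "0.036 -0.48 0 -0.025" --pt "0.036 -0.56 0 -0.025" --pt "0.036 -0.64 0 -0.025"

```text
time: 41.4
tool_pos: [0.5751, -0.2488, 0.2543]
ee_rot: [-3.141, -0.0, 1.437]
wrist_force: [0.4, -0.4, -1.3]
width: 0.0333
finger_force: 30.0
```

```bash
cat > dr.py <<'E'
from h import *
np.set_printoptions(precision=4,suppress=True)
d=np.load('dr.npy');fl=d[:3];ux=np.array([np.cos(d[3]),np.sin(d[3]),0]);uy=np.array([-np.sin(d[3]),np.cos(d[3]),0])
if __name__=='__main__':
    o=robot.get_obs();r=o['tool_pos']-fl;print('t',o['time'],'tcp',o['tool_pos'],'rel',r@ux,r@uy,r[2],'yaw',np.degrees(o['ee_rot'][2]),'w',o['width'],o['finger_force'],o['wrist_force'])
E
python3 dr.py
```

```text
t 41.4 tcp [ 0.5751 -0.2488  0.2543] rel -0.029685114886914877 0.03755917362170203 0.16931060152688332 yaw 82.32759006437603 w 0.033271767930412754 30.000783428549767 [ 0.3709 -0.383  -1.2862]
```

Call:
arm_command --pt "0 -0.05 -0.04 0" --pt "0 -0.076 -0.1 0" --pt "0 -0.076 -0.16 0" --pt "0 -0.076 -0.2 0" --pt "0 -0.076 -0.2 0"

```text
time: 41.82
tool_pos: [0.5723, -0.2837, 0.1474]
ee_rot: [-3.13, -0.005, 1.436]
wrist_force: [-1.0, 0.1, -0.7]
width: 0.0333
finger_force: 30.0
```

```bash
python3 dr.py; python3 - <<'E'
from dr import *
im=shot('wrist','w25');C=cam('wrist','w25');h=cv2.cvtColor(im,cv2.COLOR_RGB2HSV)
P=lambda x,y,z:proj(C,fl+x*ux+y*uy+np.array([0,0,z]))[0].round(0)
print('pred: cab edge',P(.029,0.05,.065),'cab edge y.079',P(.029,.079,.065),'front inner top',P(-.078,.05,.052),'left wall top inner',P(-.02,.079,.043),'floor wall',P(-.02,.079,0))
r=int(P(.029,.05,.065)[1]);print('row',r,[(c,*h[r,c].tolist()) for c in range(180,520,12)])
c=int(P(-.02,.079,.043)[0]);print('col',c,[(q,*h[q,c].tolist()) for q in range(0,180,8)])
E
```

```text
t 41.8167 tcp [ 0.5723 -0.2837  0.1474] rel -0.027795206663548407 0.0026386111971130532 0.062366748154738014 yaw 82.27285223369189 w 0.033260099746885805 29.99975122511387 [-0.963   0.078  -0.7451]
pred: cab edge [411. 162.] cab edge y.079 [415. 112.] front inner top [240. 158.] left wall top inner [330. 111.] floor wall [329. 109.]
row 162 [(180, 14, 34, 112), (192, 16, 30, 112), (204, 14, 30, 111), (216, 16, 105, 133), (228, 16, 105, 124), (240, 16, 98, 114), (252, 15, 94, 95), (264, 17, 98, 146), (276, 18, 99, 144), (288, 16, 105, 129), (300, 17, 105, 109), (312, 17, 103, 104), (324, 17, 101, 104), (336, 16, 99, 108), (348, 16, 105, 182), (360, 17, 99, 172), (372, 18, 99, 137), (384, 17, 95, 132), (396, 16, 93, 132), (408, 17, 96, 138), (420, 15, 17, 90), (432, 12, 14, 92), (444, 13, 14, 166), (456, 9, 11, 166), (468, 13, 11, 166), (480, 15, 12, 165), (492, 8, 13, 163), (504, 10, 10, 161), (516, 11, 13, 160)]
col 330 [(0, 12, 143, 187), (8, 12, 144, 188), (16, 12, 141, 188), (24, 12, 141, 192), (32, 12, 142, 192), (40, 12, 141, 192), (48, 11, 144, 186), (56, 12, 139, 183), (64, 11, 139, 180), (72, 12, 141, 174), (80, 12, 137, 99), (88, 12, 133, 100), (96, 12, 126, 103), (104, 16, 99, 132), (112, 20, 91, 239), (120, 20, 91, 238), (128, 17, 101, 137), (136, 17, 94, 136), (144, 16, 99, 137), (152, 17, 97, 126), (160, 17, 101, 109), (168, 16, 104, 130), (176, 16, 106, 127)]
```

Call:
arm_command --pt "0.006 0 -0.04 0" --pt "0.006 0 -0.08 0" --pt "0.006 0 -0.11 0" --pt "0.006 0 -0.126 0" --pt "0.006 0 -0.135 0" --pt "0.006 0 -0.135 0" --pt "0.006 0 -0.135 0"

```text
time: 42.45
tool_pos: [0.5798, -0.2857, 0.0888]
ee_rot: [3.139, 0.001, 1.437]
wrist_force: [0.8, 0.3, -0.4]
width: 0.0336
finger_force: 30.0
```

Call:
arm_command --pt "0 0 -0.006 0" --pt "0 0 -0.01 0" --pt "0 0 -0.01 0"

```text
time: 42.7
tool_pos: [0.5791, -0.2855, 0.0823]
ee_rot: [3.141, 0.0, 1.437]
wrist_force: [-0.8, 0.2, -0.7]
width: 0.0332
finger_force: 30.0
```

Call:
arm_command --pt "0 0 -0.004 0" --pt "0 0 -0.006 0" --pt "0 0 -0.006 0"

```text
time: 42.95
tool_pos: [0.5788, -0.2853, 0.0787]
ee_rot: [-3.141, -0.0, 1.437]
wrist_force: [-0.5, 0.2, -1.1]
width: 0.0329
finger_force: 30.0
```

```bash
python3 dr.py
```

```text
t 42.95 tcp [ 0.5788 -0.2853  0.0787] rel -0.02115554675833127 0.0018816553931342824 -0.0063310910534780385 yaw 82.32133290263465 w 0.03291813121385926 29.99945193529129 [-0.4808  0.2464 -1.1274]
```

Call:
arm_command --pt "0 0 -0.004 0" --pt "0 0 -0.008 0" --pt "0 0 -0.008 0"

```text
time: 43.2
tool_pos: [0.5787, -0.2853, 0.0744]
ee_rot: [-3.141, -0.0, 1.437]
wrist_force: [0.0, 0.7, -0.8]
width: 0.0333
finger_force: 30.0
```

Call:
arm_command --pt "0 0 -0.004 0" --pt "0 0 -0.006 0" --pt "0 0 -0.006 0"

```text
time: 43.45
tool_pos: [0.5788, -0.2853, 0.0716]
ee_rot: [-3.141, -0.0, 1.437]
wrist_force: [-0.0, 0.3, -0.2]
width: 0.0335
finger_force: 30.0
```

Call:
arm_command --pt "0 0 -0.002 0" --pt "0 0 -0.002 0" --pt "0 0 -0.002 0" --pt "0 0 -0.002 0" --pt "0 0 -0.002 0" --pt "0 0 -0.002 0" --pt "0 0 -0.002 0" --claw 0.4

```text
time: 44.03
tool_pos: [0.579, -0.2855, 0.0711]
ee_rot: [3.141, 0.0, 1.437]
wrist_force: [0.1, 0.5, 0.6]
width: 0.0566
finger_force: 0.0
```

```bash
python3 dr.py; python3 - <<'E'
from dr import *
im=shot('wrist','w26');C=cam('wrist','w26');h=cv2.cvtColor(im,cv2.COLOR_RGB2HSV)
r=cv2.inRange(h,(0,150,60),(7,255,255))|cv2.inRange(h,(172,150,60),(180,255,255));n,l,s,c=cv2.connectedComponentsWithStats(r)
for i in range(1,n):
    if s[i,4]>60: p=np.argwhere(l==i)[:,::-1].astype(np.float32);rr=cv2.minAreaRect(p);b=onz(C,cv2.boxPoints(rr),.111)-fl;print(s[i],rr,np.c_[b@ux,b@uy])
E
```

```text
t 44.0333 tcp [ 0.579  -0.2855  0.0711] rel -0.020926414526199526 0.001773094278042349 -0.013882013369941812 yaw 82.32052340205759 w 0.05657006353050364 0.0 [0.0864 0.5494 0.595 ]
[312 322  44  11 476] ((333.5, 327.0), (10.0, 43.0), 90.0) [[-0.0239 -0.0368]
 [ 0.0007 -0.0369]
 [ 0.0009 -0.0436]
 [-0.0239 -0.0436]]
```

Blank lies flat in the drawer, squarely, with its centre at about (-12, +5) mm from the floor's centre, released. I rise and go to the front of the handle.

Call:
arm_command --pt "0 0 0.02 0" --pt "0 0 0.06 0" --pt "0 0 0.12 0" --pt "0 0 0.2 0" --pt "0 0 0.26 0" --pt "-0.06 0.008 0.26 0" --pt "-0.14 0.016 0.26 0" --pt "-0.2 0.024 0.26 0"

```text
time: 44.75
tool_pos: [0.4779, -0.2736, 0.2029]
ee_rot: [3.14, 0.002, 1.437]
wrist_force: [-0.0, 0.8, 0.3]
width: 0.0562
finger_force: 0.0
```

Call:
arm_command --pt "-0.06 0.008 0 0" --pt "-0.11 0.014 0 0" --pt "-0.11 0.014 -0.06 0" --pt "-0.11 0.014 -0.13 0" --pt "-0.11 0.014 -0.19 0" --pt "-0.11 0.014 -0.238 0" --pt "-0.11 0.014 -0.238 0" --pt "-0.11 0.014 -0.238 0" --claw 1

```text
time: 45.42
tool_pos: [0.4234, -0.266, 0.0818]
ee_rot: [-3.14, -0.001, 1.437]
wrist_force: [0.5, -0.2, -0.0]
width: 0.0066
finger_force: 0.0
```

```bash
python3 dr.py
```

```text
t 45.4167 tcp [ 0.4234 -0.266   0.0818] rel -0.17774848631475515 0.00039084595798645483 -0.0031678823046571575 yaw 82.32022243850022 w 0.006585404145734693 0.0 [ 0.5318 -0.2147 -0.0059]
```

Call:
arm_command --pt "0.015 -0.002 0 0" --pt "0.03 -0.004 0 0" --pt "0.042 -0.0056 0 0" --pt "0.052 -0.007 0 0" --pt "0.062 -0.0083 0 0" --pt "0.072 -0.0096 0 0" --pt "0.082 -0.011 0 0" --pt "0.092 -0.0123 0 0"

```text
time: 46.08
tool_pos: [0.4712, -0.2732, 0.0834]
ee_rot: [3.14, 0.001, 1.437]
wrist_force: [-1.9, 0.2, 5.3]
width: 0.0005
finger_force: 2.4
```

Call:
arm_command --pt "0.012 -0.0016 0 0" --pt "0.024 -0.0032 0 0" --pt "0.036 -0.0048 0 0" --pt "0.048 -0.0064 0 0" --pt "0.06 -0.008 0 0" --pt "0.072 -0.0096 0 0" --pt "0.084 -0.0112 0 0" --pt "0.096 -0.0128 0 0"

```text
time: 46.75
tool_pos: [0.5191, -0.2795, 0.0834]
ee_rot: [3.14, 0.001, 1.437]
wrist_force: [-1.0, 0.3, 5.7]
width: 0.0005
finger_force: 2.4
```

```bash
python3 dr.py
```

```text
t 46.75 tcp [ 0.5191 -0.2795  0.0834] rel -0.08109196699672193 -0.00030378994712809346 -0.0015917200731314501 yaw 82.32180424265819 w 0.00052454015767807 2.408031150698662 [-1.0069  0.344   5.7286]
```

```bash
python3 - <<'E'
from dr import *
im=shot('side','side5');C=cam('side');h=cv2.cvtColor(im,cv2.COLOR_RGB2HSV)
r=cv2.inRange(h,(0,140,90),(6,255,255))|cv2.inRange(h,(172,140,90),(180,255,255));n,l,s,c=cv2.connectedComponentsWithStats(r)
for i in range(1,n):
    if s[i,4]>5 and c[i][1]>200: b=onz(C,c[i],.108)[0]-fl;print(s[i],c[i],b@ux,b@uy)
a=cv2.cvtColor(cv2.imread('pics/side4.png'),cv2.COLOR_BGR2HSV)
for row in(320,):
    for nm,x in(('before',a),('now',h)): print(nm,[(q,*x[row,q].tolist()) for q in range(288,372,4)])
print([proj(C,fl+x*ux+np.array([0,0,z])).round(1) for x,z in((-.134,.027),(-.098,.052),(-.078,.052))])
E
```

```text
[298 377  10   6  40] [302.45 379.5 ] -0.11042858769587523 -0.1273873564486509
before [(288, 13, 149, 163), (292, 13, 155, 130), (296, 17, 31, 164), (300, 13, 140, 164), (304, 13, 149, 161), (308, 13, 143, 109), (312, 18, 109, 184), (316, 18, 106, 186), (320, 18, 98, 202), (324, 19, 99, 199), (328, 18, 99, 199), (332, 18, 99, 190), (336, 18, 100, 189), (340, 18, 102, 183), (344, 19, 97, 194), (348, 18, 98, 187), (352, 18, 98, 192), (356, 18, 104, 157), (360, 17, 99, 113), (364, 13, 22, 137), (368, 15, 23, 135)]
now [(288, 13, 30, 101), (292, 12, 27, 125), (296, 10, 33, 94), (300, 9, 53, 77), (304, 13, 78, 82), (308, 12, 81, 57), (312, 10, 54, 71), (316, 20, 85, 111), (320, 11, 41, 69), (324, 16, 56, 78), (328, 12, 57, 138), (332, 13, 33, 124), (336, 13, 44, 111), (340, 15, 55, 102), (344, 8, 33, 61), (348, 9, 27, 67), (352, 10, 21, 74), (356, 17, 104, 150), (360, 17, 96, 114), (364, 14, 20, 138), (368, 14, 20, 138)]
[array([[295.2, 328.4]]), array([[309.3, 324.7]]), array([[317.4, 324.9]])]
```

```bash
python3 - <<'E'
from dr import *
C=cam('side');a,b=[cv2.cvtColor(cv2.imread(f'pics/{f}.png'),cv2.COLOR_BGR2HSV) for f in('side4','side5')]
for y in(-.06,-.088):
  for x in np.arange(-.15,.06,.01):
    p=proj(C,fl+x*ux+y*uy+np.array([0,0,.052 if y<-.08 else .027]))[0].astype(int);print(y,round(x,3),p,a[p[1],p[0]].tolist(),b[p[1],p[0]].tolist())
E
```

```text
-0.06 -0.15 [287 351] [14, 150, 168] [14, 149, 173]
-0.06 -0.14 [291 351] [13, 153, 100] [13, 152, 164]
-0.06 -0.13 [295 351] [13, 152, 139] [14, 150, 168]
-0.06 -0.12 [299 351] [13, 150, 139] [14, 149, 169]
-0.06 -0.11 [303 351] [17, 121, 129] [18, 110, 190]
-0.06 -0.1 [307 351] [17, 121, 122] [18, 107, 201]
-0.06 -0.09 [311 351] [18, 111, 180] [17, 117, 181]
-0.06 -0.08 [315 351] [18, 105, 179] [13, 148, 134]
-0.06 -0.07 [320 351] [18, 96, 208] [13, 149, 145]
-0.06 -0.06 [324 352] [19, 98, 201] [13, 151, 133]
-0.06 -0.05 [328 352] [19, 96, 202] [13, 148, 122]
-0.06 -0.04 [332 352] [19, 98, 198] [13, 149, 103]
-0.06 -0.03 [336 352] [18, 100, 192] [16, 122, 130]
-0.06 -0.02 [340 352] [18, 100, 188] [18, 110, 183]
-0.06 -0.01 [344 352] [19, 99, 190] [18, 98, 190]
-0.06 0.0 [348 352] [18, 103, 179] [19, 93, 214]
-0.06 0.01 [352 352] [18, 98, 193] [19, 96, 204]
-0.06 0.02 [356 352] [18, 100, 186] [18, 97, 194]
-0.06 0.03 [360 352] [17, 107, 119] [18, 111, 122]
-0.06 0.04 [365 352] [15, 23, 135] [15, 22, 139]
-0.06 0.05 [369 352] [12, 24, 138] [14, 24, 140]
-0.088 -0.15 [286 358] [13, 14
[... 368 characters left out ...]
109, 166] [13, 147, 174]
-0.088 -0.07 [319 359] [18, 108, 160] [14, 149, 170]
-0.088 -0.06 [324 359] [18, 106, 161] [14, 150, 170]
-0.088 -0.05 [328 359] [17, 105, 163] [13, 151, 145]
-0.088 -0.04 [332 359] [18, 106, 161] [13, 150, 102]
-0.088 -0.03 [336 360] [17, 108, 139] [16, 126, 130]
-0.088 -0.02 [341 360] [17, 111, 140] [18, 110, 183]
-0.088 -0.01 [345 360] [18, 110, 139] [18, 106, 145]
-0.088 0.0 [349 360] [18, 107, 143] [18, 106, 151]
-0.088 0.01 [353 360] [18, 109, 141] [18, 108, 149]
-0.088 0.02 [357 360] [18, 107, 143] [18, 107, 150]
-0.088 0.03 [362 360] [15, 75, 112] [15, 72, 117]
-0.088 0.04 [366 360] [15, 23, 136] [15, 22, 140]
-0.088 0.05 [370 360] [14, 24, 136] [15, 22, 139]
```

Call:
arm_command --pt "0.009 -0.0012 0 0" --pt "0.018 -0.0024 0 0" --pt "0.027 -0.0036 0 0" --pt "0.036 -0.0048 0 0" --pt "0.045 -0.006 0 0" --pt "0.054 -0.0072 0 0" --pt "0.062 -0.0083 0 0" --pt "0.068 -0.0091 0 0"

```text
time: 47.47
tool_pos: [0.5524, -0.2836, 0.0818]
ee_rot: [-3.142, -0.0, 1.437]
wrist_force: [-1.0, -0.5, 1.7]
width: 0.0004
finger_force: 1.1
```

Call:
arm_command --pt "0.005 -0.0007 0 0" --pt "0.01 -0.0013 0 0" --pt "0.015 -0.002 0 0" --pt "0.016 -0.0021 0 0"

```text
time: 47.8
tool_pos: [0.5602, -0.2845, 0.0816]
ee_rot: [-3.141, -0.0, 1.437]
wrist_force: [-0.2, 0.7, 0.8]
width: 0.0007
finger_force: 0.8
```

```bash
python3 dr.py
```

```text
t 47.8 tcp [ 0.5602 -0.2845  0.0816] rel -0.039715315256768455 0.00022593214870145466 -0.003398139455594279 yaw 82.32906149538839 w 0.000708420900261225 0.7510780356824398 [-0.2056  0.6714  0.7715]
```

Call:
arm_command --pt "0.004 -0.0005 0 0" --pt "0.008 -0.001 0 0" --pt "0.008 -0.001 0 0"

```text
time: 48.05
tool_pos: [0.5637, -0.285, 0.0817]
ee_rot: [-3.14, -0.0, 1.437]
wrist_force: [-1.7, 0.2, 1.9]
width: 0.0005
finger_force: 1.1
```

Call:
arm_command --pt "0.004 -0.0005 0 0" --pt "0.008 -0.001 0 0" --pt "0.008 -0.001 0 0"

```text
time: 48.3
tool_pos: [0.5638, -0.285, 0.0816]
ee_rot: [-3.132, -0.001, 1.436]
wrist_force: [-11.3, 2.3, 5.9]
width: 0.0005
finger_force: 6.2
```

```bash
python3 dr.py
```

```text
t 48.3 tcp [ 0.5638 -0.285   0.0816] rel -0.03612791865431357 0.00024401153798524634 -0.0034484573496304377 yaw 82.28385385259118 w 0.0004656643035479223 6.2189881503582 [-11.3144   2.2767   5.9371]
```

The tool stalled at 11 N, so the drawer is at its stop. I back off.

Call:
arm_command --pt "-0.01 0.001 0 0" --pt "-0.03 0.004 0 0" --pt "-0.08 0.011 0 0" --pt "-0.14 0.018 0.02 0" --pt "-0.16 0.021 0.1 0" --pt "-0.16 0.021 0.18 0" --pt "-0.16 0.021 0.24 0" --pt "-0.16 0.021 0.24 0"

```text
time: 48.97
tool_pos: [0.4912, -0.2771, 0.2108]
ee_rot: [3.127, 0.007, 1.437]
wrist_force: [0.7, -0.1, 1.2]
width: 0.0005
finger_force: 0.0
```

Call:
arm_command --pt "0 0.08 0 0" --pt "0 0.16 0 0" --pt "0 0.2 0 0" --pt "0 0.2 0 0" --pt "0 0.2 0 0" --pt "0 0.2 0 0"

```text
time: 49.47
tool_pos: [0.4883, -0.1757, 0.2017]
ee_rot: [3.141, 0.001, 1.437]
wrist_force: [-0.2, -1.2, 0.1]
width: 0.0007
finger_force: 0.0
```

```bash
python3 - <<'E'
from dr import *
o=robot.get_obs();print(o['time'],o['tool_pos'],o['wrist_force'],o['finger_force'])
C=cam('side');im=shot('side','side6');b=cv2.cvtColor(im,cv2.COLOR_RGB2HSV)
for x in np.arange(-.04,.07,.008):
    p=proj(C,fl+x*ux-.06*uy+np.array([0,0,.052]))[0].astype(int);print(round(x,3),p,b[p[1],p[0]].tolist())
# bystanders: changed pixels between first and last top pictures near tin, jar, float
t=shot('top','top6')[:,:,::-1].astype(int);t0=cv2.imread('pics/top0.png').astype(int)
for nm,(x,y) in dict(jar=(361,164),float=(312,163),tin=(348,265)).items():
    d=np.abs(t-t0).max(2)[y-18:y+18,x-16:x+16];print(nm,(d>40).mean())
E
```

```text
49.4667 [ 0.4883 -0.1757  0.2017] [-0.1606 -1.2259  0.0637] 0.0
-0.04 [332 348] [13, 155, 133]
-0.032 [335 348] [12, 150, 104]
-0.024 [339 348] [18, 37, 138]
-0.016 [342 348] [15, 43, 165]
-0.008 [345 348] [12, 146, 133]
0.0 [349 348] [12, 134, 101]
0.008 [352 348] [14, 118, 97]
0.016 [355 348] [16, 116, 117]
0.024 [359 349] [18, 109, 185]
0.032 [362 349] [15, 77, 136]
0.04 [365 349] [15, 25, 142]
0.048 [369 349] [16, 24, 141]
0.056 [372 349] [18, 22, 141]
0.064 [375 349] [15, 22, 141]
jar 0.0
float 0.0
tin 0.28125
```

```bash
python3 - <<'E'
import cv2,numpy as np
from bench import robot
t0=cv2.imread('pics/top0.png').astype(int)
for f in('top4','top6'):
    d=np.abs(cv2.imread(f'pics/{f}.png').astype(int)-t0).max(2)[247:283,332:364]>40;print(f,d.mean(),d.mean(0).round(1)[::4],d.mean(1).round(1)[::4])
s=np.abs(cv2.imread('pics/side6.png').astype(int)-cv2.imread('pics/side0.png')).max(2)[225:280,245:285]>40;print('side tin',s.mean())
print(robot.close_job())
E
```

```text
top4 0.0 [0. 0. 0. 0. 0. 0. 0. 0.] [0. 0. 0. 0. 0. 0. 0. 0. 0.]
top6 0.28125 [0.1 0.  0.1 0.3 0.3 0.4 0.4 0.3] [0.6 0.6 0.4 0.3 0.2 0.2 0.2 0.2 0. ]
side tin 0.3481818181818182
the job is handed in; nothing more can be done
None
```

I marked both ends of the blank, laid it flat in the top drawer, let go and shut the drawer, and handed the job in at about 49.5 s. The judge returned no verdict. Camera checks show the jar and float unmoved, but at the end I could only confirm the tin as of 37 s: its area looked changed in both last views, probably because the arm covered it, and I handed in without ruling out a shift.

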